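Square and wedge up a wedge-sole stack

ROBOT

A 6-joint arm with a two-finger parallel gripper is mounted at the origin on the work surface; the furniture and walls round the work are solid. World frame = base frame: x ahead of the robot, y to its left, z up, the work surface at z = 0. Lengths are in mm, angles in rad, forces in N, time in s.
With the tool pointing down it reaches from about 350 to 975 mm from the base axis. Payload 7.1 kg.
Tool frame: the origin (TCP) lies between the finger pads; the fingertips stand 14 mm ahead of it and the grasp point (between the pads) lies 5 mm behind it; z points along the fingers, y is the direction in which the jaws open and shut (so a half turn about z gives the same grasp; the last joint's range is limited). The gripper opens to 88 mm and grips with 3 to 60 N. Pads are 20 mm wide; open, the fingers measure 115 mm over their backs; the gripper's body (75 mm by 178 mm) begins 61 mm behind the grasp point.
Start: joints at [-1.336, 0.423, 1.63, -0, 1.089, -0.019], TCP at [156.946, -604.957, 236.675] pointing down, gripper open.
Joint ranges: [-3, 3], [-0.9, 2.11], [0.09, 2.58], [-1.31, 4.45], [0.11, 2.69], [-2.54, 2.54]. Speed limits (rad/s): [2.39, 2.39, 3.01, 3.14, 3.14, 3.14].

INTERFACE

Orientations are given as a rotation vector (axis times angle).
In Python, from workcell import get_obs, get_image, calibration, close_job, regions_of, place_of gives the robot as it stands.
- The arm moves only by the tool move_arm, never from a script. Its argument "deltas" is a list of rows, each a list of 5 numbers: the closure in counts, from 0 (fully open) to 255 (shut), then the shift along the tool's x, y, z in m, then the turn about the tool's z in rad. In form: [[grip, x, y, z, roll], ...]. A call has 1 to 5 rows; each row is the pose to reach, as a shift and turn from the pose commanded when the call began, along the tool's axes at that moment; what a row does not reach only later rows make up. A row lasts 1/12 s, in which the tool goes at most 41.7 mm and 7.16 degrees, less where a joint would pass 70% of its speed; a pose out of reach is approached as far as the arm can. A call with a gripper value outside its range is refused whole. The fingers move at their own pace and stop on an object; the grip force is fixed at half the most. Time passes only in rows, so rows that repeat a pose let the fingers close. It gives the time, the measured TCP pose, the force and the opening at its end, in the units of the state.
- get_obs(): the state, without advancing time (a new reading comes with each control period).
- get_image(name): name is "side" or "top"; returns the picture (420x560x3 uint8, blue, green, red); there is no depth.
- calibration(name): a dict with "intrinsics" (3x3 intrinsics, pixels), "distortion" ([k1, k2, p1, p2, k3] as OpenCV has them; the pictures are not rectified), "world_to_cam" (4x4, takes a point from world to camera coordinates). Camera axes: x right, y down, z forward; pixel columns grow to the right and rows downward; lengths in mm; the calibration is good to about 2 mm. A picture is of the moment at which its call begins. calibration takes no time and is no camera call.
- close_job(): hands the job in, once; it reports no verdict.
Trained networks look in the newest picture that a camera, given by its name, has taken for a name from the list of things; names that differ only in an ending like _2 or _b are one class to them, and where a whole thing is asked for, a point or a joint stands for the part that bears it (a point fixed in the world has none). Each returns a list of dicts, best first, with "conf" (0 to 1); they miss things now and then, are a little off and sometimes report something else, mostly with a low value. They report only what shows in the picture. A call takes as long as a camera call.
- regions_of(camera, name): "region" (420x560 bool, what is visible of it).
- place_of(camera, name): "location" ([x, y, z] in mm, in world coordinates, good to about 4 mm: a listed point, or the origin of a listed thing).
The state is a dict: "t": time; "qpos": joint angles; "qvel": joint speeds; "joint_torque": joint torques, N m; "ee_pos": TCP position; "orientation": TCP orientation; "ft_force": force on the tool from outside, world axes, zero at the start; "moment": the same for the moment, N m; "width": finger opening in mm.
Only numpy, scipy, OpenCV 4.12 (cv2) and the standard library are available. Lean on these libraries where they do the work, as an engineer would, in place of code of your own. Each camera call takes 0.05 s, during which the arm holds its last target.

TASK

Build up the wedge sole in the laminating jig: lay the longest leatherboard layer in first, the middle one on it and the shortest on top, each with its square heel end flush against the end fence and its long side flush against the side fence. Then push the thumb wedge home along its ramp until the sliding bar is jammed fast against the stack, and let go. Leave the other things on the bench where they are.

Things in the scene. Friction and masses are not known exactly. Their poses are not given: they have to be found in the camera images.
- jig: laminating jig screwed to the table: plywood base 234 (x) x 176 (y) x 12 mm. Origin: centre of the base's underside, on the table; +x points to the end fence (roughly away from the robot), +y to the side fence, z up. Fences and bar stand 42 mm above the base (tops at z = 54 mm). Layers, fences, bar and wedge rub at about 0.6 friction
- jig_corner (a point): inner corner of the two fences on the base's top, (91, 64, 12) mm in the jig's frame, same axes. The end fence's face runs 68 mm from here along -y. The side fence's face runs only 62 mm along -x, as does the bar: beyond that the toe part of each layer stands free and can be held by its long sides while its heel is in the corner
- bar (a joint): sliding clamp bar, a wooden block 54 mm long (jig x 29 to 83 mm), sliding along jig y with about 1 N friction. 0 = fully open, working face 70 mm from the side fence; grows (m) toward the side fence; at 0.012 it touches 58 mm wide layers lying against that fence. Starts at 0 to 0.003. It needs no handling of its own: the wedge drives it
- bar_face (a point): middle of the top edge of the bar's working face; axes as the jig. The bar's back is a 1-in-5 ramp, 46 mm behind this face at the end toward the robot and 56.8 mm at the end by the end fence, so the channel between it and the wedge rail narrows toward +x
- rail_end (a point): top edge of the wedge rail's face at its end toward the robot, (-117, -66, 48) mm in the jig's frame; the rail's face runs along jig x from here to x = 112 mm; the wedge slides along it on the base
- wedge: loose wooden thumb wedge, 90 g, in the channel between rail and bar: 110 mm long, 34 high, 10 wide at the tip (+x), 32 at the tail (-x); straight side (-y) along the rail, slanting side (+y) along the bar's ramp. A thumb tab at the tail, 26 mm long, 12 to 18 wide, rises to 58 mm. Origin: underside, mid-length, 16 mm from the straight side; axes as the jig's
- wedge_tail (a point): centre of the wedge's flat tail face, 17 mm above its underside: push here along +x. The wedge starts drawn back toward the robot; it travels 65 to 90 mm, first freely, then driving the bar, until it jams on the stack. A push of 15 to 20 N makes it fast; it does not spring back
- long_layer: the longest layer of brown leatherboard, 180 x 58 x 15 mm, about 160 g, lying flat on the table. Origin: centre of the underside (the middle of its length); +x points along the length to its square heel end, 90 mm from the origin; at the -x end, the toe, the two corners are rounded with 14 mm radius; y runs across its width, z up
- long_heel (a point): centre of the square heel end of the long layer, at half its thickness (7.5 mm above its underside)
- mid_layer: the middle layer of brown leatherboard, 150 x 58 x 15 mm, about 130 g, lying flat on the table. Origin: centre of the underside (the middle of its length); +x points along the length to its square heel end, 75 mm from the origin; at the -x end, the toe, the two corners are rounded with 14 mm radius; y runs across its width, z up
- mid_heel (a point): centre of the square heel end of the middle layer, at half its thickness (7.5 mm above its underside)
- short_layer: the shortest layer of brown leatherboard, 120 x 58 x 15 mm, about 100 g, lying flat on the table. Origin: centre of the underside (the middle of its length); +x points along the length to its square heel end, 60 mm from the origin; at the -x end, the toe, the two corners are rounded with 14 mm radius; y runs across its width, z up
- short_heel (a point): centre of the square heel end of the short layer, at half its thickness (7.5 mm above its underside)
- spool_blue: bystander, to be left where it is: blue thread spool 43 mm across, 63 high; origin at the centre of its underside
- tack_jar: bystander, to be left where it is: glass jar of tacks 54 mm across, 74 high; origin at the centre of its underside
- spool_red: bystander, to be left where it is: red thread spool 39 mm across, 51 high; origin at the centre of its underside
- dye_bottle: bystander, to be left where it is: small brown bottle 36 mm across, 66 high; origin at the centre of its underside
- tape_roll: bystander, to be left where it is: roll of masking tape 105 mm across, 24 high; origin at the centre of its underside
- pincers: bystander, to be left where it is: grey lasting pincers 178 mm long, 16 high, lying flat; origin at the centre of its underside

How it is judged (in metres and radians):
On the way, in this order (a step that is already met when the one before it is completed fails the run):
1. the three layers lie on one another in the jig, longest below and shortest on top (x of long_heel in the frame of jig between 0.076 and 0.106 m and y of long_heel in the frame of jig between 0.02 and 0.05 m and z of long_heel in the frame of jig between 0.0145 and 0.0245 m and angle between the x axis of each of long_layer, mid_layer, short_layer and the x axis of jig, either way round below 0.15 rad and x of mid_heel in the frame of jig between 0.076 and 0.106 m and y of mid_heel in the frame of jig between 0.02 and 0.05 m and z of mid_heel in the frame of jig between 0.0295 and 0.0395 m and x of short_heel in the frame of jig between 0.076 and 0.106 m and y of short_heel in the frame of jig between 0.02 and 0.05 m and z of short_heel in the frame of jig between 0.0445 and 0.0545 m), for 0.2 s.
2. the wedge jams the bar against the stack (value of joint bar above 0.0105 m and contact force between wedge and bar above 2.5 N), for 0.2 s.
At the end, for the whole second after the job is handed in: Layers flat in order long, middle, short; heels within 2 mm of the end fence, sides within 1.8 mm of the side fence, square to 0.025 rad; bar past 0.0108; wedge flat, bearing on the bar with over 2.5 N by itself; all at rest and released (x of long_heel in the frame of jig between 0.089 and 0.093 m and y of long_heel in the frame of jig between 0.0332 and 0.0368 m and z of long_heel in the frame of jig between 0.0165 and 0.0225 m and angle between the x axis of each of long_layer, mid_layer, short_layer and the x axis of jig, either way round below 0.025 rad and x of mid_heel in the frame of jig between 0.089 and 0.093 m and y of mid_heel in the frame of jig between 0.0332 and 0.0368 m and z of mid_heel in the frame of jig between 0.0315 and 0.0375 m and x of short_heel in the frame of jig between 0.089 and 0.093 m and y of short_heel in the frame of jig between 0.0332 and 0.0368 m and z of short_heel in the frame of jig between 0.0465 and 0.0525 m and linear speed of each of long_layer, mid_layer, short_layer, wedge below 0.01 m/s and value of joint bar above 0.0108 m and contact force between wedge and bar above 2.5 N and angle between wedge's own z axis and vertical below 0.06 rad); the robot touches nothing.
It fails at once if a bystander is moved by more than 25 mm (distance of any of spool_blue, tack_jar, spool_red, dye_bottle, tape_roll, pincers from where it was at the start of the episode above 0.025 m).
It also fails if it takes over 72 s, if anything falls off the work surface, if the arm or the gripper's body presses on something with over 40 N, if the wrist force passes 120 N, or if a joint passes its speed limit or range.

## Working session

There is one attempt and no reset: what is moved stays moved. The work goes in short steps, Python scripts to look and compute and a tool call to move; the robot and the scene stay as the last step left them, time stands still between calls to the robot, and variables do not carry over. Pictures are saved under pics/ and viewed, and the job is handed in when it is done.

Besides the shell and the picture viewer there is one more tool, called after "Call:" as name([rows], argument=value, ...), one row to a line, values as JSON. move_arm: Moves the arm, as the interface text tells. Its arguments: {"type":"object","properties":{"deltas":{"type":"array","items":{"type":"array","items":{"type":"number"}}}},"required":["deltas"]}

```bash
ls; mkdir -p pics; python3 - <<'E'
from workcell import *
import cv2,numpy as np
print(get_obs())
for c in ("side","top"):
    im=get_image(c); cv2.imwrite(f"pics/{c}0.png",im)
    k=calibration(c); print(c,k)
E
```

```text
pics
{'t': 0.0, 'qpos': array([-1.33602014e+00,  4.23843022e-01,  1.63070949e+00, -7.37567954e-05,
        1.08864807e+00, -1.90252638e-02]), 'qvel': array([ 1.40488215e-03,  2.18880634e-04,  1.48793014e-03, -6.70293894e-04,
        9.64117537e-05, -1.42853389e-03]), 'joint_torque': array([-3.78195313e-03, -5.44632447e+01, -2.73671472e+01,  6.40626973e-02,
        2.27712805e-02, -1.11693560e-04]), 'ee_pos': array([ 156.78800994, -604.43151197,  235.89268934]), 'orientation': array([-3.11474522e+00, -3.97453150e-01,  3.73755835e-04]), 'ft_force': array([-0.82958289, -0.61468793, -0.07686449]), 'moment': array([-0.05746274, -0.01622158, -0.04518675]), 'width': 87.68608327640888}
side {'intrinsics': array([[383.01343641,   0.        , 278.45530688],
       [  0.        , 383.01343641, 209.73744493],
       [  0.        ,   0.        ,   1.        ]]), 'distortion': array([-0.09065553,  0.        ,  0.        ,  0.        ,  0.        ]), 'world_to_cam': array([[ 9.81137580e-01, -1.93310710e-01,  1.35867818e-04,
        -5.07567254e+02],
       [-7.95016544e-02, -4.04146609e-01, -9.11232685e-01,
         1.46878204e+02],
       [ 1.76205948e-01,  8.94033829e-01, -4.11891947e-01,
         8.99303963e+02],
       [ 0.00000000e+00,  0.00000000e+00,  0.00000000e+00,
         1.00000000e+00]])}
top {'intrinsics': array([[521.66543994,   0.        , 274.59756255],
       [  0.        , 521.66543994, 211.8679291 ],
       [  0.        ,   0.        ,   1.        ]]), 'distortion': array([0.05981022, 0.        , 0.        , 0.        , 0.        ]), 'world_to_cam': array([[ 1.30377630e-02, -9.99838413e-01,  1.23759943e-02,
         6.95415990e+01],
       [-9.95750241e-01, -1.41109424e-02, -9.10073578e-02,
         5.24269702e+02],
       [ 9.11672891e-02, -1.11368670e-02, -9.95773315e-01,
         1.44002836e+03],
       [ 0.00000000e+00,  0.00000000e+00,  0.00000000e+00,
         1.00000000e+00]])}
```

View pics/top0.png

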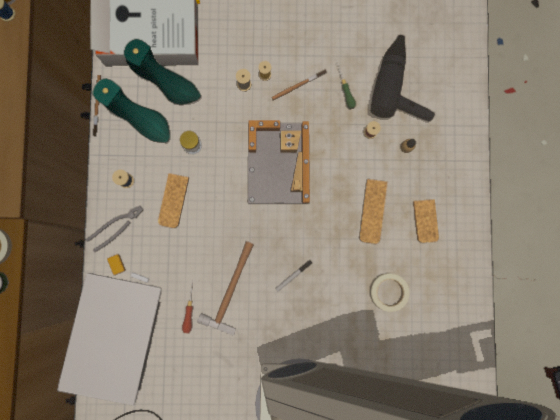

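View pics/side0.png

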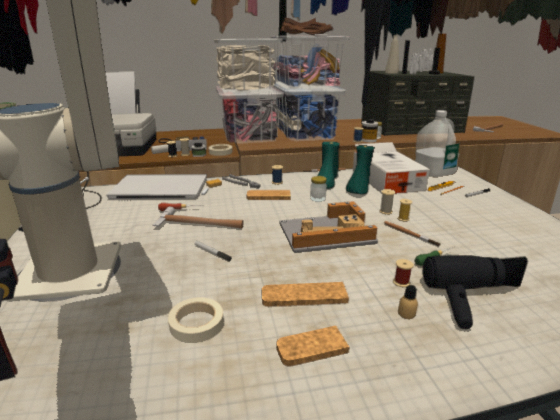

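```bash
python3 - <<'E'
from workcell import *
for n in "jig jig_corner bar_face rail_end wedge wedge_tail long_layer long_heel mid_layer mid_heel short_layer short_heel".split():
    for c in ("top","side"):
        print(n,c,[(round(d['conf'],2),[round(float(v)) for v in d['location']]) for d in place_of(c,n)[:3]])
E
```

```text
jig top [(0.96, [666, 73, -3]), (0.7, [758, 132, 8]), (0.52, [727, -304, 0])]
jig side [(0.66, [671, 63, -1])]
jig_corner top [(0.56, [761, 135, 12]), (0.35, [722, 65, 54])]
jig_corner side [(0.65, [761, 133, 15])]
bar_face top []
bar_face side [(0.69, [720, 61, 54])]
rail_end top [(0.91, [552, 1, 46])]
rail_end side [(0.8, [554, -2, 47]), (0.39, [666, 64, 5])]
wedge top [(0.85, [640, 19, 11])]
wedge side [(0.67, [642, 18, 15])]
wedge_tail top [(0.7, [554, 366, -3]), (0.53, [588, 24, 28])]
wedge_tail side [(0.73, [585, 15, 32]), (0.65, [719, 63, 56]), (0.19, [308, -244, -1])]
long_layer top [(0.69, [533, -204, -2])]
long_layer side [(0.92, [535, -205, 0])]
long_heel top [(0.87, [617, -210, 7])]
long_heel side [(0.83, [623, -216, 10]), (0.69, [757, 133, 12]), (0.53, [721, 60, 54])]
mid_layer top [(0.94, [553, 361, -6])]
mid_layer side [(0.57, [557, 366, -1]), (0.24, [479, 518, -2])]
mid_heel top [(0.78, [630, 345, 5]), (0.7, [306, -242, 2]), (0.6, [478, 522, 2])]
mid_heel side [(0.82, [633, 352, 10])]
short_layer top [(0.85, [507, -351, -3]), (0.39, [532, -203, -1])]
short_layer side [(0.92, [505, -353, 2]), (0.65, [719, 63, 54])]
short_heel top [(0.81, [571, -346, 8]), (0.7, [760, 134, 12]), (0.16, [556, 366, -3])]
short_heel side [(0.63, [567, -348, 5])]
```

The top view shows the jig at about (278,162), the long layer at (374,211), the mid at (173,200) and the short at (426,221). All heels point away from the robot, and the side view agrees. Next I'll refine the poses by fitting silhouettes.

```bash
cat > h.py <<'E'
from workcell import *
import cv2,numpy as np
from scipy.optimize import minimize
def proj(c,P):
    k=calibration(c);T=k['world_to_cam'];
    r,_=cv2.Rodrigues(T[:3,:3]);
    return cv2.projectPoints(np.asarray(P,float).reshape(-1,1,3),r,T[:3,3],k['intrinsics'],k['distortion'])[0][:,0]
def unproj(c,uv,z):
    k=calibration(c);T=k['world_to_cam'];R=T[:3,:3];t=T[:3,3]
    n=cv2.undistortPoints(np.asarray(uv,float).reshape(-1,1,2),k['intrinsics'],k['distortion'])[:,0]
    d=np.c_[n,np.ones(len(n))]@R; o=-R.T@t
    s=(z-o[2])/d[:,2]; return o+d*s[:,None]
def outline(L,z0=0,h=15):
    a=[];r=14
    for s in (1,-1):
        for th in np.linspace(0,np.pi/2,5):
            a.append((-L/2+r-r*np.sin(th), s*(29-r+r*np.cos(th))))
        a.append((L/2,s*29))
    a=np.array(a); return np.r_[np.c_[a,np.full(len(a),z0)],np.c_[a,np.full(len(a),z0+h)]]
def pose(P,x,y,a):
    c,s=np.cos(a),np.sin(a); Q=P.copy(); Q[:,0]=x+c*P[:,0]-s*P[:,1];Q[:,1]=y+s*P[:,0]+c*P[:,1];return Q
def fit(masks,P,x0):
    def cost(p):
        tot=0
        for c,m in masks.items():
            u=proj(c,pose(P,p[0],p[1],p[2]/300))
            hull=cv2.convexHull(u.astype(np.float32))
            a=np.zeros((1680,2240),np.uint8); cv2.fillPoly(a,[np.round((hull+.5)*4).astype(int)],1)
            a=cv2.resize(a*255,(560,420),interpolation=cv2.INTER_AREA)/255.
            tot+=np.abs(a-m).sum()/m.sum()
        return tot
    s=np.array(x0,float)+np.vstack([[0,0,0],[8,0,0],[0,8,0],[0,0,15]])
    r=minimize(cost,x0,method='Nelder-Mead',options=dict(initial_simplex=s,xatol=.05,fatol=1e-5))
    return r.x[0],r.x[1],r.x[2]/300,r.fun
E
python3 - <<'E'
from h import *
for c in ("top","side"):
    im=get_image(c)
for n,L,g in (("long_layer",180,(534,-204,-30)),("mid_layer",150,(555,364,-60)),("short_layer",120,(506,-352,20))):
    ms={}
    for c in("top","side"):
        for d in regions_of(c,n):
            m=d['region']; 
            u=proj(c,[[g[0],g[1],7]])[0].round().astype(int)
            if m[u[1],u[0]]: ms[c]=m;break
    for k in ms: print(n,k,ms[k].sum(),np.round(fit({k:ms[k]},outline(L),g),3))
    print(n,'both',np.round(fit(ms,outline(L),g),3))
im=get_image("top")
cr=im[105:220,230:330]; cv2.imwrite("pics/jig0.png",cv2.resize(cr,None,fx=5,fy=5,interpolation=cv2.INTER_CUBIC))
E
```

```text
long_layer top 1297 [ 5.32188e+02 -1.99983e+02 -1.34000e-01  6.40000e-02]
long_layer side 1859 [ 5.32900e+02 -2.00633e+02 -1.36000e-01  4.20000e-02]
long_layer both [ 5.32719e+02 -2.00272e+02 -1.37000e-01  1.14000e-01]
mid_layer top 1033 [ 5.55e+02  3.64e+02 -1.50e-01  1.16e-01]
mid_layer side 421 [ 5.53004e+02  3.71109e+02 -2.13000e-01  8.40000e-02]
mid_layer both [ 5.52384e+02  3.67271e+02 -1.93000e-01  2.30000e-01]
short_layer top 917 [ 5.06140e+02 -3.50876e+02  8.60000e-02  6.30000e-02]
short_layer side 2042 [ 5.06386e+02 -3.49788e+02  1.07000e-01  2.80000e-02]
short_layer both [ 5.05787e+02 -3.50212e+02  9.50000e-02  9.90000e-02]
```

View pics/jig0.png

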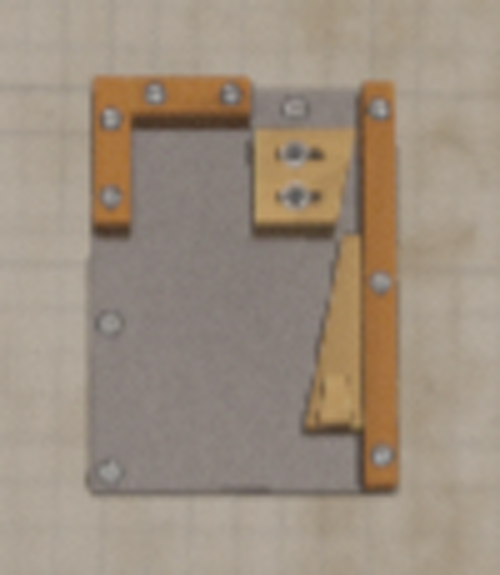

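The crop shows the jig's corner at the upper left, the bar at (300,180) and the wedge at (335,340) against the rail on the right. I'll fit the jig pose to its visible corners.

```bash
python3 - <<'E'
from h import *
from scipy.optimize import least_squares
J=np.array([(-117,-66,48),(112,-66,48),(29,64,54),(91,64,54),(91,-4,54),(-117,88,12)],float)
u=np.array([(361,488),(362,82),(131,222),(131,116),(251,117),(90,491)])/5-.4+[230,105]
f=lambda p:(proj("top",pose(J,p[0],p[1],p[2]))-u).ravel()
r=least_squares(f,[668,68,0.015],x_scale=[1,1,.01]);print(r.x,r.fun.round(2))
x,y,a=r.x
for n,p in dict(corner=(91,64,12),rail=(-117,-66,48)).items(): print(n,pose(np.array([p],float),x,y,a))
# wedge tail corners at top z=12+34=46 : slanting tail corner crop(304,428)?, rail side (361,430)
w=unproj("top",np.array([(305,428),(361,430),(345,236)])/5-.4+[230,105],46);print(w.round(1))
# overlay check in side
im=get_image("side")
for p in proj("side",pose(J,x,y,a)): cv2.circle(im,tuple(np.round(p).astype(int)),1,(0,255,0),-1)
# layers overlay
L=[(180,532.5,-200.3,-.135),(150,553,367.5,-.2),(120,506,-350.3,.095)]
it=get_image("top")
for l,X,Y,A in L:
    o=outline(l); n=len(o)//2
    for c,m in(("side",im),("top",it)):
        h=cv2.convexHull(o[n:,:2].astype(np.float32))[:,0]
        P=pose(np.c_[h,np.full(len(h),15.)],X,Y,A)
        cv2.polylines(m,[np.round(proj(c,P)*8).astype(int)],True,(255,255,0),1,shift=3)
a1=cv2.resize(im[180:370,220:420],None,fx=3,fy=3);cv2.imwrite("pics/ov_side.png",a1)
a2=cv2.resize(it[160:260,140:450],None,fx=2.5,fy=2.5);cv2.imwrite("pics/ov_top.png",a2)
E
```

```text
[6.65271993e+02 6.79281577e+01 8.76309890e-03] [ 0.43  0.03  0.24 -0.12 -0.28  0.39 -0.12 -0.41  0.31 -0.42 -0.59  0.52]
corner [[755.70766769 132.72313214  12.        ]]
rail [[548.85484228   0.90542234  48.        ]]
[[582.2  33.3  46. ]
 [581.5   2.2  46. ]
 [690.5  12.1  46. ]]
```

View pics/ov_side.png

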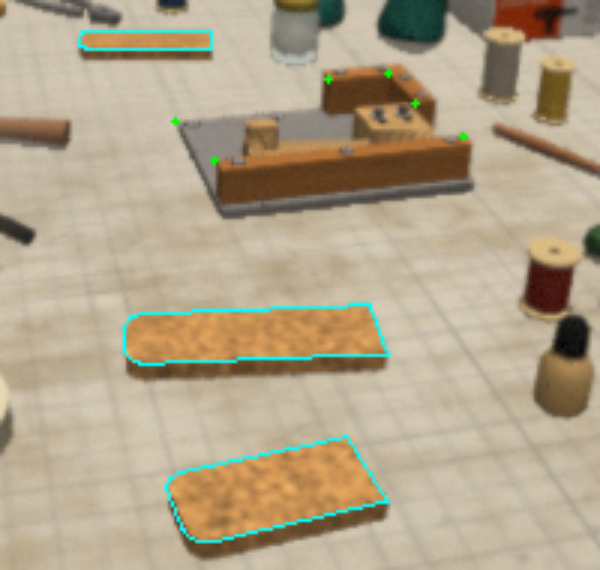

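View pics/ov_top.png

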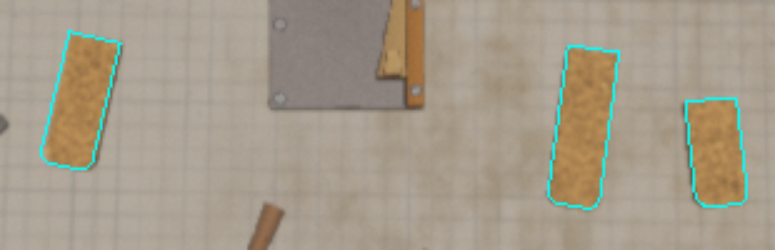

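```bash
cat > d.py <<'E'
import sys
from h import *
X,Y,Z,phi=map(float,sys.argv[1:5])
def st():
    o=get_obs();R,_=cv2.Rodrigues(o['orientation']);return o,R,np.arctan2(R[1,0],R[0,0])
o,R,f=st()
d=R.T@(np.array([X,Y,Z])-o['ee_pos'])
print('t',round(o['t'],2),'pos',o['ee_pos'].round(1),'phi',round(f,4),'tilt',round(np.arccos(-R[2,2]),4),'F',o['ft_force'].round(1),'w',round(o['width'],1))
print('delta',(d/1000).round(4),'roll',round((f-phi+np.pi)%(2*np.pi)-np.pi,4))
E
python3 d.py 532.5 -200.3 150 -0.135
```

```text
t 1.85 pos [ 156.9 -605.   236.7] phi 0.2537 tilt 0.0 F [0.7 0.8 0.6] w 88.1
delta [ 0.4651 -0.2974  0.0867] roll 0.3887
```

Call:
move_arm([
  [0, 0.465, -0.297, 0.086, 0.388],
  [0, 0.465, -0.297, 0.086, 0.388],
  [0, 0.465, -0.297, 0.086, 0.388],
  [0, 0.465, -0.297, 0.086, 0.388],
  [0, 0.465, -0.297, 0.086, 0.388],
])

```text
t: 2.27
ee_pos: [296.6, -454.3, 204.8]
orientation: [3.134, -0.214, 0.001]
ft_force: [0.5, 0.1, 0.2]
width: 87.5
```

```bash
python3 d.py 532.5 -200.3 150 -0.135
```

```text
t 2.27 pos [ 296.6 -454.3  204.8] phi -0.1365 tilt 0.0005 F [0.5 0.1 0.2] w 87.5
delta [ 0.1991 -0.2837  0.0548] roll -0.0015
```

Call:
move_arm([
  [0, 0.199, -0.284, 0.055, 0],
  [0, 0.199, -0.284, 0.055, 0],
  [0, 0.199, -0.284, 0.055, 0],
  [0, 0.199, -0.284, 0.055, 0],
  [0, 0.199, -0.284, 0.055, 0],
])

```text
t: 2.68
ee_pos: [436.5, -302.8, 172.2]
orientation: [3.134, -0.211, 0.001]
ft_force: [0.3, -1.7, -0.0]
width: 87.7
```

```bash
python3 d.py 532.5 -200.3 60 -0.135
```

```text
t 2.68 pos [ 436.5 -302.8  172.2] phi -0.1344 tilt 0.0006 F [ 0.3 -1.7 -0. ] w 87.7
delta [ 0.0813 -0.1145  0.1122] roll 0.0006
```

Call:
move_arm([
  [0, 0.081, -0.114, 0.03, 0],
  [0, 0.081, -0.114, 0.05, 0],
  [0, 0.081, -0.114, 0.08, 0],
  [0, 0.081, -0.114, 0.1, 0],
  [0, 0.081, -0.114, 0.1, 0],
])

```text
t: 3.1
ee_pos: [531.0, -199.1, 68.8]
orientation: [-3.133, 0.206, 0.005]
ft_force: [-0.6, -0.0, 0.6]
width: 87.7
```

```bash
python3 d.py 532.5 -200.3 16 -0.135
```

```text
t 3.1 pos [ 531.  -199.1   68.8] phi -0.1312 tilt 0.0037 F [-0.6 -0.   0.6] w 87.7
delta [0.0018 0.001  0.0528] roll 0.0038
```

Call:
move_arm([
  [0, 0.001, 0.001, 0.035, 0.003],
  [0, 0.001, 0.001, 0.052, 0.003],
  [0, 0.001, 0.001, 0.052, 0.003],
])

```text
t: 3.35
ee_pos: [529.2, -202.7, 17.1]
orientation: [-3.132, 0.215, 0.01]
ft_force: [-0.6, 0.0, 0.2]
width: 87.9
```

```bash
python3 d.py 532.5 -200.3 16 -0.135; python3 - <<'E'
from h import *
im=get_image("side");cv2.imwrite("pics/s1.png",cv2.resize(im[200:380,200:440],None,fx=3,fy=3))
E
```

```text
t 3.35 pos [ 529.2 -202.7   17.1] phi -0.137 tilt 0.0064 F [-0.6  0.   0.2] w 87.9
delta [ 0.0029 -0.0028  0.0011] roll -0.002
```

View pics/s1.png

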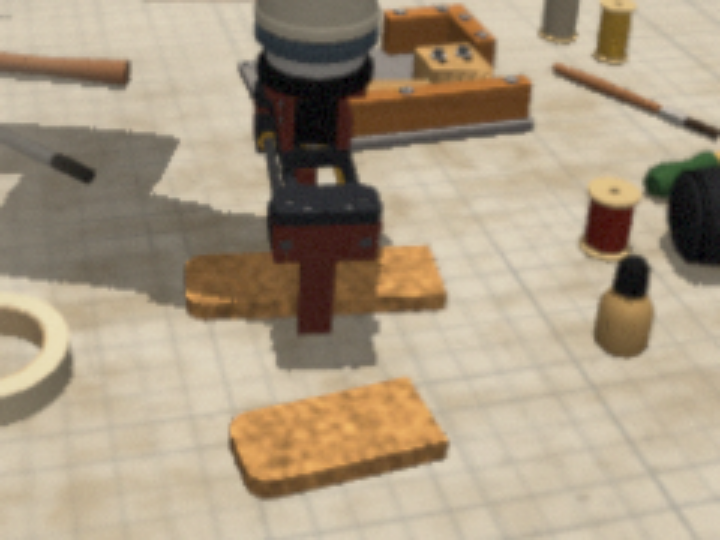

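The fingers straddle the long layer near its middle, around (317,280) in the crop. Closing now.

Call:
move_arm([
  [255, 0, 0, 0.0005, 0],
  [255, 0, 0, 0.0005, 0],
  [255, 0, 0, 0.0005, 0],
  [255, 0, 0, 0.0005, 0],
  [255, 0, 0, 0.0005, 0],
])

```text
t: 3.82
ee_pos: [532.3, -203.7, 20.8]
orientation: [3.134, -0.216, 0.003]
ft_force: [0.9, 0.8, 1.8]
width: 57.8
```

```bash
python3 d.py 532.5 -200.3 16 -0.135
```

```text
t 3.82 pos [ 532.3 -203.7   20.8] phi -0.1375 tilt 0.0017 F [0.9 0.8 1.8] w 57.8
delta [-0.0002 -0.0034  0.0048] roll -0.0025
```

Call:
move_arm([
  [255, 0, 0, -0.03, 0],
  [255, 0, 0, -0.07, 0],
  [255, 0, 0, -0.11, 0],
  [255, 0, 0, -0.11, 0],
  [255, 0, 0, -0.11, 0],
])

```text
t: 4.23
ee_pos: [533.3, -204.1, 132.5]
orientation: [3.132, -0.215, 0.008]
ft_force: [0.4, -0.1, -1.1]
width: 58.0
```

```bash
python3 d.py 659 98.5 130 0.009; python3 - <<'E'
from h import *
im=get_image("side");cv2.imwrite("pics/s2.png",cv2.resize(im[150:360,200:440],None,fx=3,fy=2.8))
E
```

```text
t 4.23 pos [ 533.3 -204.1  132.5] phi -0.1372 tilt 0.0056 F [ 0.4 -0.1 -1.1] w 58.0
delta [ 0.0831 -0.3169  0.0025] roll -0.1462
```

View pics/s2.png

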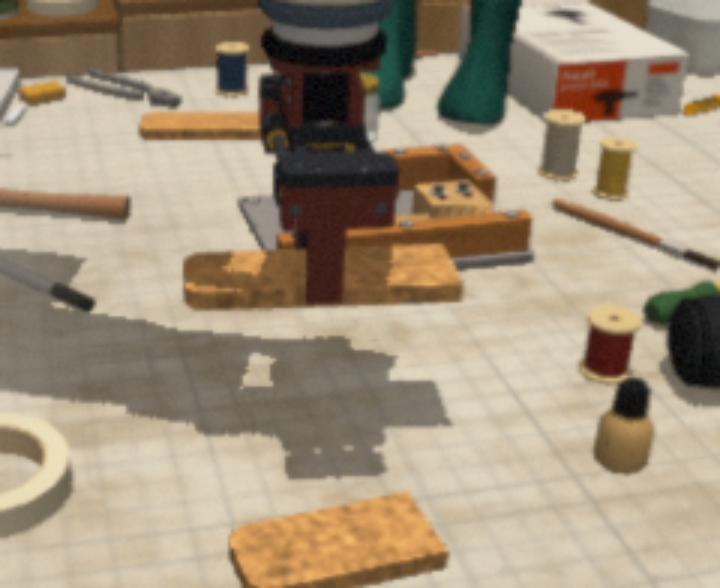

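The long layer is held level in the air at about (322,272) in the crop. Moving it over the jig.

Call:
move_arm([
  [255, 0.083, -0.317, 0, -0.146],
  [255, 0.083, -0.317, 0, -0.146],
  [255, 0.083, -0.317, 0, -0.146],
  [255, 0.083, -0.317, 0, -0.146],
  [255, 0.083, -0.317, 0, -0.146],
])

```text
t: 4.7
ee_pos: [610.4, -9.2, 127.5]
orientation: [-3.141, -0.013, 0.006]
ft_force: [0.8, -0.9, -1.9]
width: 57.5
```

```bash
python3 d.py 659 98.5 130 0.009
```

```text
t 4.7 pos [610.4  -9.2 127.5] phi 0.0084 tilt 0.004 F [ 0.8 -0.9 -1.9] w 57.5
delta [ 0.0495 -0.1073 -0.0027] roll -0.0006
```

Call:
move_arm([
  [255, 0.049, -0.107, 0, 0],
  [255, 0.049, -0.107, 0, 0],
  [255, 0.049, -0.107, 0, 0],
  [255, 0.049, -0.107, 0, 0],
  [255, 0.049, -0.107, 0, 0],
])

```text
t: 5.12
ee_pos: [658.5, 98.2, 127.2]
orientation: [3.141, 0.019, -0.006]
ft_force: [-0.6, -1.0, -2.1]
width: 57.5
```

```bash
python3 - <<'E'
from h import *
im=get_image("top");cv2.imwrite("pics/t2.png",cv2.resize(im[90:240,210:350],None,fx=4,fy=4))
im=get_image("side");cv2.imwrite("pics/s3.png",cv2.resize(im[130:280,240:420],None,fx=4,fy=4))
E
python3 d.py 659 98.5 130 0.009
```

```text
t 5.22 pos [657.9  95.8 127.7] phi 0.009 tilt 0.004 F [ 0.  -0.2 -2.2] w 57.6
delta [ 0.0011 -0.0027 -0.0023] roll 0.0
```

View pics/t2.png

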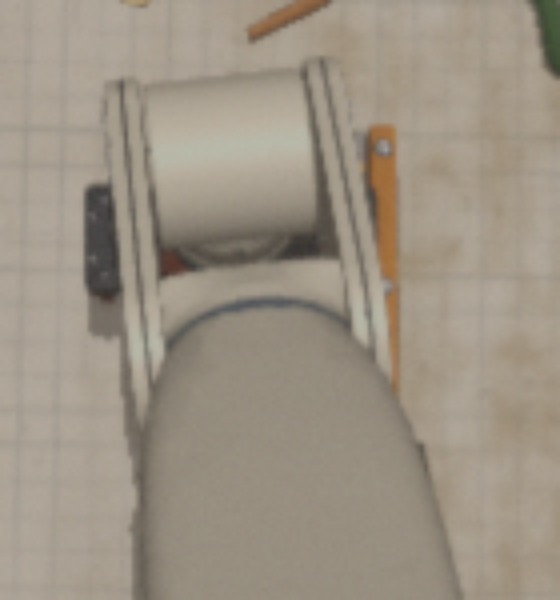

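View pics/s3.png

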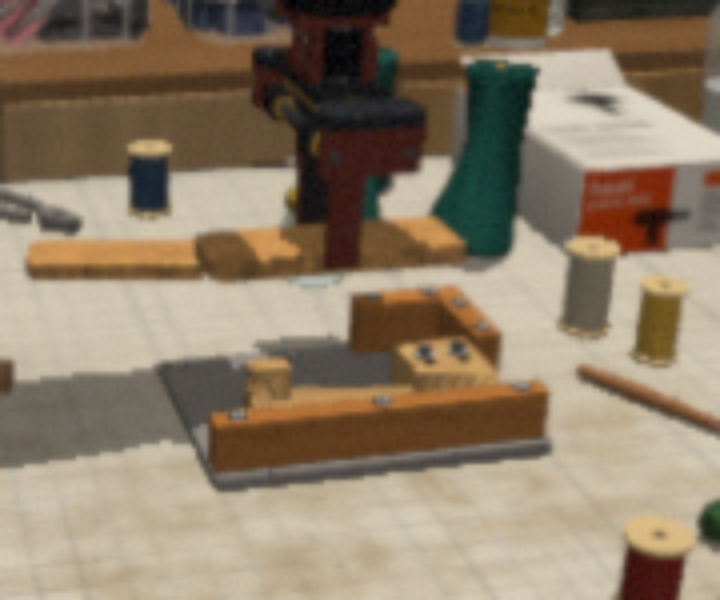

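Top view is blocked by the arm. The side view shows the layer above the jig at about (330,245), with the tab clear below it. Descending.

Call:
move_arm([
  [255, 0.001, -0.002, 0.03, 0],
  [255, 0.001, -0.002, 0.055, 0],
  [255, 0.001, -0.002, 0.075, 0],
  [255, 0.001, -0.002, 0.083, 0],
  [255, 0.001, -0.002, 0.083, 0],
])

```text
t: 5.63
ee_pos: [658.2, 96.7, 44.1]
orientation: [3.141, 0.011, -0.009]
ft_force: [0.6, -0.3, -1.2]
width: 57.8
```

```bash
python3 - <<'E'
from h import *
im=get_image("side");cv2.imwrite("pics/s4.png",cv2.resize(im[150:270,270:390],None,fx=5,fy=5))
E
python3 d.py 659 98.5 33.5 0.009
```

```text
t 5.68 pos [659.6  97.1  45.8] phi 0.0073 tilt 0.0027 F [-0.2  0.7 -0.3] w 57.9
delta [-0.0005 -0.0014  0.0123] roll -0.0017
```

View pics/s4.png

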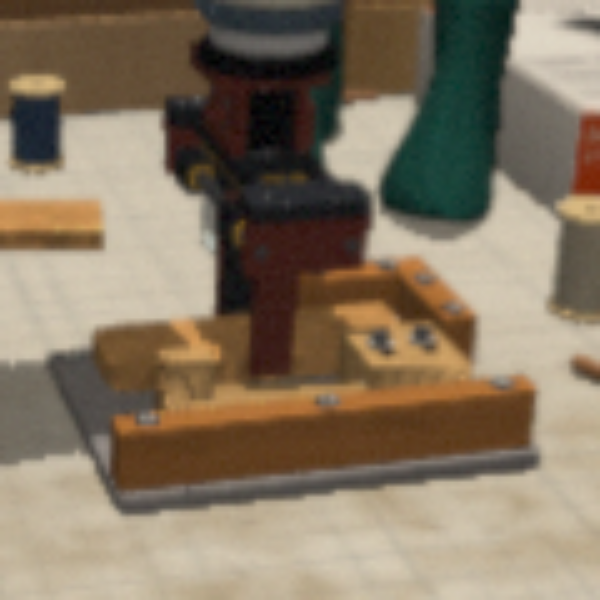

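The layer sits between fence and bar with no interference. Lowering it to the base.

Call:
move_arm([
  [255, 0, 0, 0.006, 0],
  [255, 0, 0, 0.01, 0],
  [255, 0, 0, 0.012, 0],
  [255, 0, 0, 0.012, 0],
])

```text
t: 6.02
ee_pos: [660.7, 98.4, 34.9]
orientation: [-3.142, -0.014, -0.0]
ft_force: [-1.1, -0.4, -1.2]
width: 57.9
```

```bash
python3 d.py 659 102.9 33.5 0.009
```

```text
t 6.02 pos [660.7  98.4  34.9] phi 0.0088 tilt 0.0003 F [-1.1 -0.4 -1.2] w 57.9
delta [-0.0016 -0.0045  0.0014] roll -0.0002
```

Down a little further to contact, then +y and +x against the fences.

Call:
move_arm([
  [255, 0, 0, 0.002, 0],
  [255, 0, 0, 0.003, 0],
  [255, 0, 0, 0.003, 0],
])

```text
t: 6.27
ee_pos: [661.0, 98.6, 32.9]
orientation: [-3.141, -0.014, -0.001]
ft_force: [-1.0, -1.0, 4.7]
width: 57.8
```

```bash
python3 d.py 659 102.9 33.5 0.009
```

```text
t 6.27 pos [661.   98.6  32.9] phi 0.0089 tilt 0.0009 F [-1.  -1.   4.7] w 57.8
delta [-0.002  -0.0043 -0.0006] roll -0.0001
```

Call:
move_arm([
  [255, 0.002, -0.002, 0, 0],
  [255, 0.003, -0.003, 0, 0],
  [255, 0.004, -0.004, 0, 0],
  [255, 0.004, -0.004, 0, 0],
])

```text
t: 6.6
ee_pos: [664.6, 102.1, 32.9]
orientation: [3.141, 0.014, -0.0]
ft_force: [-3.7, -3.2, 7.3]
width: 58.0
```

```bash
python3 d.py 659 102.9 33.5 0.009
```

```text
t 6.6 pos [664.6 102.1  32.9] phi 0.0091 tilt 0.0008 F [-3.7 -3.2  7.3] w 58.0
delta [-0.0056 -0.0009 -0.0006] roll 0.0001
```

Call:
move_arm([
  [255, 0.001, 0, 0, 0],
  [255, 0.002, 0, 0, 0],
  [255, 0.003, 0, 0, 0],
  [255, 0.003, 0, 0, 0],
])

```text
t: 6.93
ee_pos: [666.3, 102.1, 32.8]
orientation: [3.141, 0.014, -0.005]
ft_force: [-7.7, -2.7, 10.6]
width: 58.1
```

```bash
python3 d.py 659 102.9 33.5 0.009
```

```text
t 6.93 pos [666.3 102.1  32.8] phi 0.0089 tilt 0.003 F [-7.7 -2.7 10.6] w 58.1
delta [-0.0072 -0.0009 -0.0006] roll -0.0001
```

Call:
move_arm([
  [255, 0.001, 0, 0, 0],
  [255, 0.002, -0.001, 0, 0],
  [255, 0.003, -0.002, 0, 0],
  [255, 0.003, -0.002, 0, 0],
])

```text
t: 7.27
ee_pos: [667.3, 102.2, 32.7]
orientation: [3.138, 0.014, -0.012]
ft_force: [-14.0, -10.6, 16.6]
width: 57.8
```

```bash
python3 d.py 659 102.9 33.5 0.009
```

```text
t 7.27 pos [667.3 102.2  32.7] phi 0.0089 tilt 0.0082 F [-14.  -10.6  16.6] w 57.8
delta [-0.0083 -0.0008 -0.0007] roll -0.0001
```

Both fences are felt (x −14 N, y −10.6 N) at (666.8,102.2), against a predicted seat of (666.0,102.9). Releasing and lifting.

Call:
move_arm([
  [0, 0, 0, -0.001, 0],
  [0, 0, 0, -0.001, 0],
  [0, 0, 0, -0.001, 0],
  [0, 0, 0, -0.001, 0],
])

```text
t: 7.6
ee_pos: [671.0, 104.9, 32.9]
orientation: [-3.141, -0.014, -0.001]
ft_force: [-0.3, -0.3, -0.6]
width: 81.2
```

```bash
python3 d.py 659 102.9 150 0.009
```

```text
t 7.6 pos [671.  104.9  32.9] phi 0.009 tilt 0.0009 F [-0.3 -0.3 -0.6] w 81.2
delta [-0.0119  0.0018 -0.1171] roll 0.0
```

Call:
move_arm([
  [0, 0, 0, -0.02, 0],
  [0, 0, 0, -0.06, 0],
  [0, 0, 0, -0.1, 0],
  [0, 0, 0, -0.12, 0],
  [0, 0, 0, -0.12, 0],
])

```text
t: 8.02
ee_pos: [674.1, 105.4, 158.8]
orientation: [-3.14, -0.014, -0.015]
ft_force: [1.0, 1.0, 0.1]
width: 87.6
```

```bash
python3 - <<'E'
from h import *
im=get_image("side");cv2.imwrite("pics/s5.png",cv2.resize(im[150:270,270:390],None,fx=5,fy=5))
E
python3 d.py 545 368 120 -0.2
```

```text
t 8.07 pos [672.6 105.1 155.8] phi 0.0092 tilt 0.006 F [-1.4  1.   0.2] w 87.7
delta [-0.1254 -0.264   0.0353] roll 0.2092
```

View pics/s5.png

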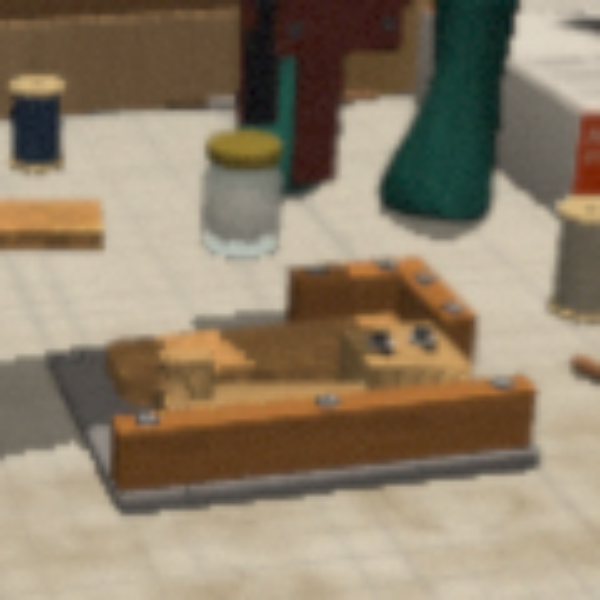

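The long layer lies seated in the corner and the jar is untouched. Going for the mid layer.

Call:
move_arm([
  [0, -0.125, -0.264, 0.03, 0.209],
  [0, -0.125, -0.264, 0.03, 0.209],
  [0, -0.125, -0.264, 0.03, 0.209],
  [0, -0.125, -0.264, 0.03, 0.209],
  [0, -0.125, -0.264, 0.03, 0.209],
])

```text
t: 8.48
ee_pos: [578.3, 292.0, 129.3]
orientation: [3.124, -0.314, -0.004]
ft_force: [0.8, 0.1, 0.8]
width: 87.7
```

```bash
python3 d.py 545 368 70 -0.2
```

```text
t 8.48 pos [578.3 292.  129.3] phi -0.2006 tilt 0.0028 F [0.8 0.1 0.8] w 87.7
delta [-0.0476 -0.068   0.0593] roll -0.0006
```

Call:
move_arm([
  [0, -0.024, -0.034, 0.01, 0],
  [0, -0.047, -0.067, 0.03, 0],
  [0, -0.047, -0.067, 0.05, 0],
  [0, -0.047, -0.067, 0.055, 0],
  [0, -0.047, -0.067, 0.055, 0],
])

```text
t: 8.9
ee_pos: [545.2, 364.9, 73.0]
orientation: [3.122, -0.311, -0.008]
ft_force: [-0.6, -0.7, -0.9]
width: 87.7
```

```bash
python3 - <<'E'
from h import *
im=get_image("side");cv2.imwrite("pics/s6.png",cv2.resize(im[100:220,210:330],None,fx=5,fy=5))
im=get_image("top");cv2.imwrite("pics/t6.png",cv2.resize(im[140:260,120:240],None,fx=5,fy=5))
E
python3 d.py 545 368 17 -0.2
```

```text
t 9.0 pos [547.7 364.8  76. ] phi -0.2011 tilt 0.0014 F [0.4 0.5 0.1] w 88.1
delta [-0.0033 -0.0026  0.059 ] roll -0.0011
```

View pics/s6.png

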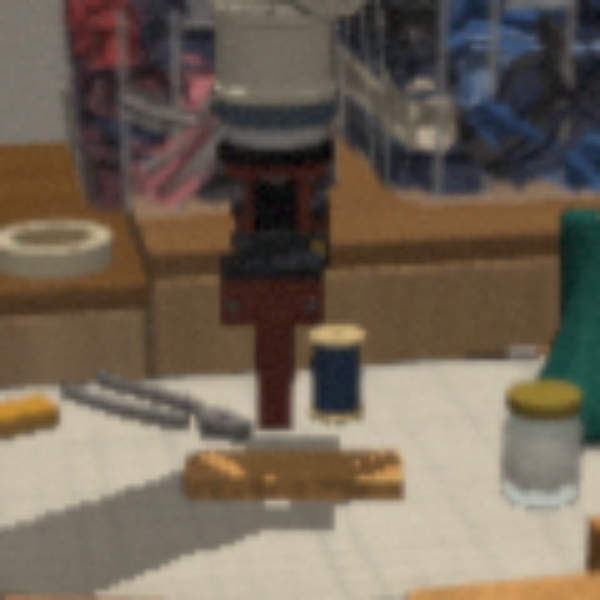

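View pics/t6.png

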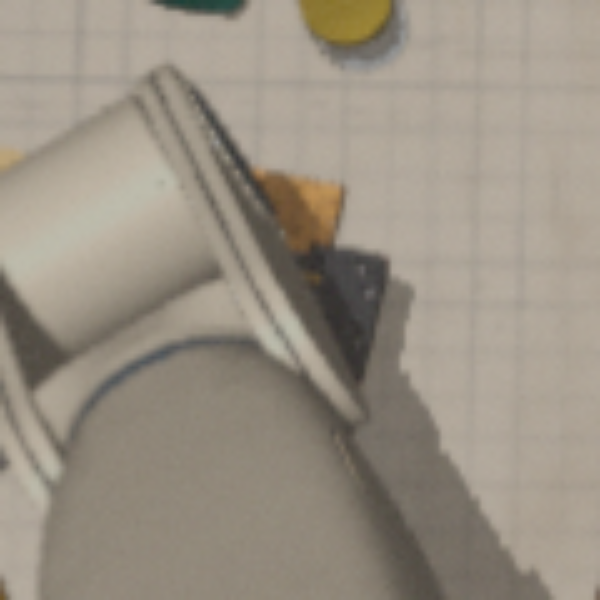

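The gripper is over the mid layer at about (275,425) in the side crop, with pincers and spool clear. Descending.

Call:
move_arm([
  [0, -0.003, -0.002, 0.025, 0],
  [0, -0.003, -0.002, 0.045, 0],
  [0, -0.003, -0.002, 0.057, 0],
  [0, -0.003, -0.002, 0.057, 0],
  [0, -0.003, -0.002, 0.057, 0],
])

```text
t: 9.42
ee_pos: [545.7, 367.7, 19.8]
orientation: [3.125, -0.316, -0.0]
ft_force: [0.6, 0.4, 0.3]
width: 88.0
```

```bash
python3 d.py 545 368 18 -0.2;python3 - <<'E'
from h import *
im=get_image("side");cv2.imwrite("pics/s7.png",cv2.resize(im[100:220,210:330],None,fx=5,fy=5))
E
python3 d.py 545 368 18 -0.2
```

```text
t 9.42 pos [545.7 367.7  19.8] phi -0.2016 tilt 0.0002 F [0.6 0.4 0.3] w 88.0
delta [-0.0007 -0.0002  0.0018] roll -0.0016
t 9.47 pos [546.1 368.2  20.5] phi -0.2013 tilt 0.0013 F [-0.1 -0.2 -0.5] w 88.1
delta [-0.001   0.0004  0.0025] roll -0.0013
```

View pics/s7.png

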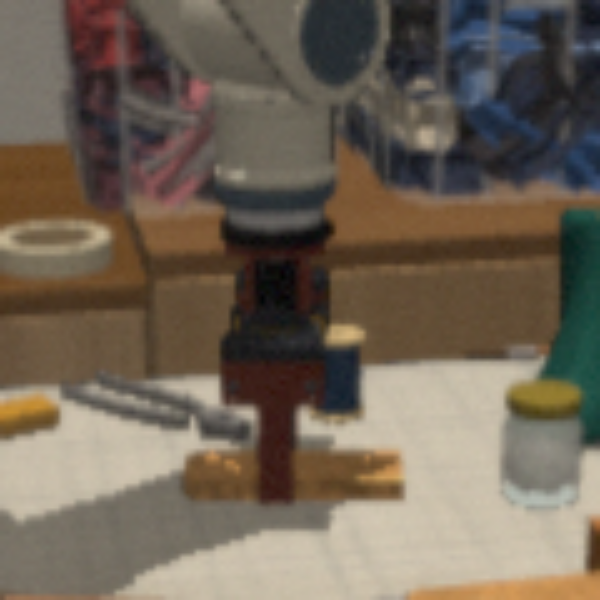

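The fingers straddle the mid layer slightly toeward of its middle, as intended.

Call:
move_arm([
  [0, 0, 0, 0.002, 0],
  [255, 0, 0, 0.003, 0],
  [255, 0, 0, 0.003, 0],
  [255, 0, 0, 0.003, 0],
  [255, 0, 0, 0.003, 0],
])

```text
t: 9.88
ee_pos: [545.2, 368.6, 16.9]
orientation: [-3.126, 0.314, -0.001]
ft_force: [-0.6, 0.1, 0.3]
width: 64.4
```

Call:
move_arm([
  [255, 0, 0, 0, 0],
  [255, 0, 0, 0, 0],
])

```text
t: 10.05
ee_pos: [545.0, 368.4, 16.7]
orientation: [3.126, -0.314, -0.0]
ft_force: [-0.1, -0.7, 2.2]
width: 57.6
```

```bash
python3 d.py 545 368 160 -0.2
```

```text
t 10.05 pos [545.  368.4  16.7] phi -0.2 tilt 0.0002 F [-0.1 -0.7  2.2] w 57.6
delta [ 1.000e-04  5.000e-04 -1.433e-01] roll -0.0
```

Call:
move_arm([
  [255, 0, 0, -0.03, 0],
  [255, 0, 0, -0.07, 0],
  [255, 0, 0, -0.11, 0],
  [255, 0, 0, -0.125, 0],
  [255, 0, 0, -0.125, 0],
])

```text
t: 10.47
ee_pos: [547.4, 370.1, 146.4]
orientation: [-3.121, 0.313, -0.01]
ft_force: [1.5, 0.2, -0.8]
width: 57.7
```

```bash
python3 d.py 666 98 140 0.009;python3 - <<'E'
from h import *
im=get_image("side");cv2.imwrite("pics/s8.png",cv2.resize(im[80:200,210:330],None,fx=5,fy=5))
E
```

```text
t 10.47 pos [547.4 370.1 146.4] phi -0.2002 tilt 0.0083 F [ 1.5  0.2 -0.8] w 57.7
delta [0.1703 0.2432 0.006 ] roll -0.2092
```

View pics/s8.png

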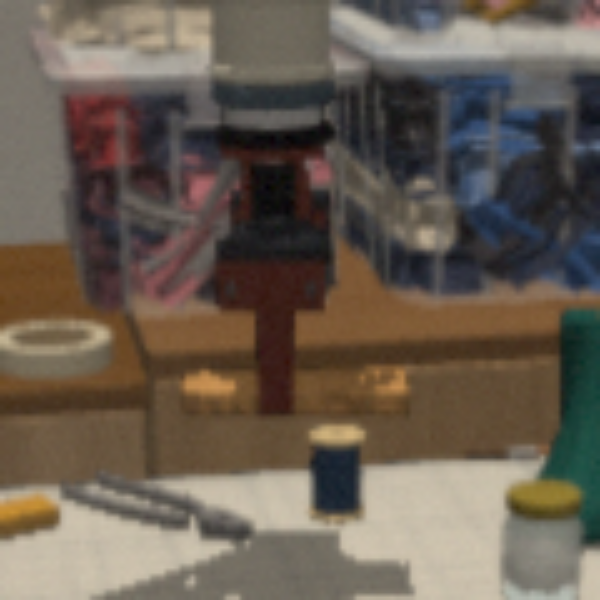

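Mid layer lifted level at about (290,390). Carrying it to the jig.

Call:
move_arm([
  [255, 0.168, 0.244, 0, -0.209],
  [255, 0.168, 0.244, 0, -0.209],
  [255, 0.168, 0.244, 0, -0.209],
  [255, 0.168, 0.244, 0, -0.209],
  [255, 0.168, 0.244, 0, -0.209],
])

```text
t: 10.93
ee_pos: [625.1, 175.7, 138.8]
orientation: [3.141, 0.015, -0.006]
ft_force: [0.2, 0.7, -2.0]
width: 57.6
```

```bash
python3 d.py 666 98 140 0.009
```

```text
t 10.93 pos [625.1 175.7 138.8] phi 0.0094 tilt 0.0042 F [ 0.2  0.7 -2. ] w 57.6
delta [ 0.0401  0.0781 -0.0013] roll 0.0004
```

Call:
move_arm([
  [255, 0.02, 0.04, 0, 0],
  [255, 0.04, 0.077, 0, 0],
  [255, 0.04, 0.077, 0, 0],
  [255, 0.04, 0.077, 0, 0],
])

```text
t: 11.27
ee_pos: [666.5, 98.4, 138.8]
orientation: [3.141, 0.008, -0.005]
ft_force: [0.0, 1.6, -1.3]
width: 57.5
```

```bash
python3 d.py 666 98 60 0.009;python3 - <<'E'
from h import *
im=get_image("side");cv2.imwrite("pics/s9.png",cv2.resize(im[130:250,270:390],None,fx=5,fy=5))
E
python3 d.py 666 98 60 0.009
```

```text
t 11.27 pos [666.5  98.4 138.8] phi 0.0048 tilt 0.0034 F [ 0.   1.6 -1.3] w 57.5
delta [-0.0003  0.0004  0.0788] roll -0.0042
t 11.32 pos [665.8 100.1 139. ] phi 0.0065 tilt 0.0039 F [-0.1  0.1 -1.5] w 57.4
delta [0.0005 0.0021 0.079 ] roll -0.0025
```

View pics/s9.png

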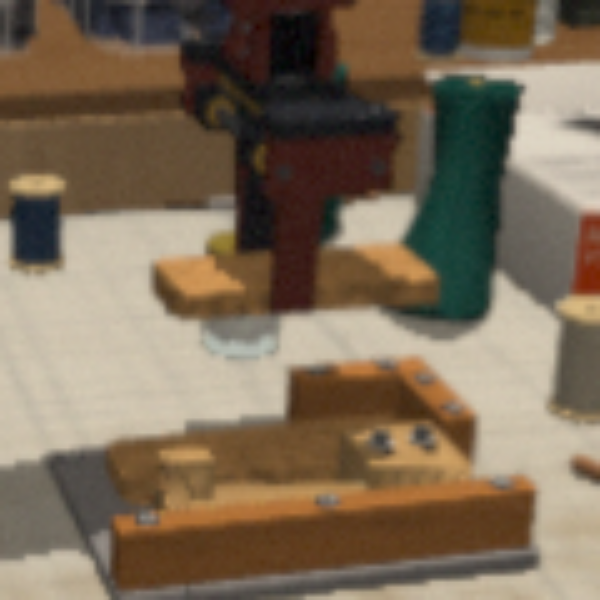

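Mid layer is held level over the jig. Descending.

Call:
move_arm([
  [255, 0.0, 0.002, 0.03, 0],
  [255, 0.0, 0.002, 0.06, 0],
  [255, 0, 0.002, 0.08, 0],
  [255, 0, 0.002, 0.085, 0],
  [255, 0, 0.002, 0.085, 0],
])

```text
t: 11.73
ee_pos: [664.3, 100.6, 53.8]
orientation: [3.141, 0.017, -0.009]
ft_force: [0.4, -0.1, -1.6]
width: 57.7
```

```bash
python3 d.py 666 98 43.5 0.009;python3 - <<'E'
from h import *
im=get_image("side");cv2.imwrite("pics/s10.png",cv2.resize(im[150:270,270:390],None,fx=5,fy=5))
E
python3 d.py 666 98 43.5 0.009
```

```text
t 11.73 pos [664.3 100.6  53.8] phi 0.0107 tilt 0.0054 F [ 0.4 -0.1 -1.6] w 57.7
delta [0.0017 0.0026 0.0103] roll 0.0017
t 11.78 pos [665.9 100.5  55.7] phi 0.0105 tilt 0.0022 F [ 0.2 -0.6 -0.9] w 58.0
delta [0.0001 0.0025 0.0122] roll 0.0015
```

View pics/s10.png

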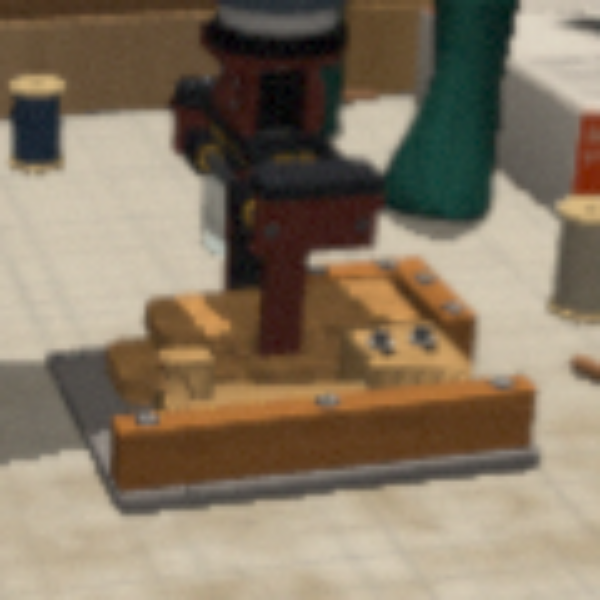

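The mid layer is inside the corner, below the fence tops and with no contact force. Lowering.

Call:
move_arm([
  [255, 0, 0.001, 0.006, 0],
  [255, 0, 0.001, 0.01, 0],
  [255, 0, 0.001, 0.012, 0],
  [255, 0, 0.001, 0.012, 0],
])

```text
t: 12.12
ee_pos: [667.1, 98.2, 44.7]
orientation: [-3.141, -0.014, -0.001]
ft_force: [0.6, 0.2, -1.5]
width: 57.9
```

```bash
python3 d.py 673 102 43.5 0.009
```

```text
t 12.12 pos [667.1  98.2  44.7] phi 0.0088 tilt 0.0004 F [ 0.6  0.2 -1.5] w 57.9
delta [ 0.006  -0.0037  0.0012] roll -0.0002
```

Call:
move_arm([
  [255, 0, 0, 0.002, 0],
  [255, 0.002, -0.002, 0.002, 0],
  [255, 0.004, -0.004, 0.002, 0],
  [255, 0.006, -0.004, 0.002, 0],
  [255, 0.006, -0.004, 0.002, 0],
])

```text
t: 12.53
ee_pos: [673.3, 102.3, 43.6]
orientation: [-3.141, -0.014, -0.001]
ft_force: [-3.9, -0.7, 6.5]
width: 57.7
```

```bash
python3 d.py 673 102 43.5 0.009
```

```text
t 12.53 pos [673.3 102.3  43.6] phi 0.0086 tilt 0.0005 F [-3.9 -0.7  6.5] w 57.7
delta [-0.0003  0.0003  0.0001] roll -0.0004
```

Call:
move_arm([
  [255, 0.001, 0, 0, 0],
  [255, 0.002, -0.001, 0, 0],
  [255, 0.003, -0.002, 0, 0],
  [255, 0.003, -0.002, 0, 0],
])

```text
t: 12.87
ee_pos: [673.5, 102.4, 43.6]
orientation: [3.139, 0.013, -0.009]
ft_force: [-12.0, -9.2, 15.1]
width: 58.0
```

```bash
python3 d.py 673 102 43.5 0.009
```

```text
t 12.87 pos [673.5 102.4  43.6] phi 0.0085 tilt 0.0063 F [-12.   -9.2  15.1] w 58.0
delta [-0.0005  0.0004  0.0001] roll -0.0005
```

Seated against both fences (x stopped at 673.5, −12 N; y at 102.4, −9 N). Releasing and lifting.

Call:
move_arm([
  [0, 0, 0, 0, 0],
  [0, 0, 0, 0, 0],
  [0, 0, 0, -0.001, 0],
  [0, 0, 0, -0.001, 0],
])

```text
t: 13.2
ee_pos: [676.5, 104.4, 43.8]
orientation: [-3.141, -0.014, -0.002]
ft_force: [-0.1, -0.7, 0.3]
width: 80.8
```

Call:
move_arm([
  [0, 0, 0, -0.02, 0],
  [0, 0, 0, -0.06, 0],
  [0, 0, 0, -0.1, 0],
  [0, 0, 0, -0.11, 0],
  [0, 0, 0, -0.11, 0],
])

```text
t: 13.62
ee_pos: [678.8, 104.8, 158.0]
orientation: [-3.14, -0.014, -0.013]
ft_force: [0.5, 0.2, -0.0]
width: 88.1
```

```bash
python3 - <<'E'
from h import *
im=get_image("side");cv2.imwrite("pics/s11.png",cv2.resize(im[150:270,270:390],None,fx=5,fy=5))
E
python3 d.py 482.1 -352.6 120 0.095
```

```text
t 13.67 pos [677.  104.5 155.2] phi 0.009 tilt 0.0037 F [-1.4  0.3  0.3] w 87.9
delta [-0.1992  0.4554  0.0342] roll -0.086
```

View pics/s11.png

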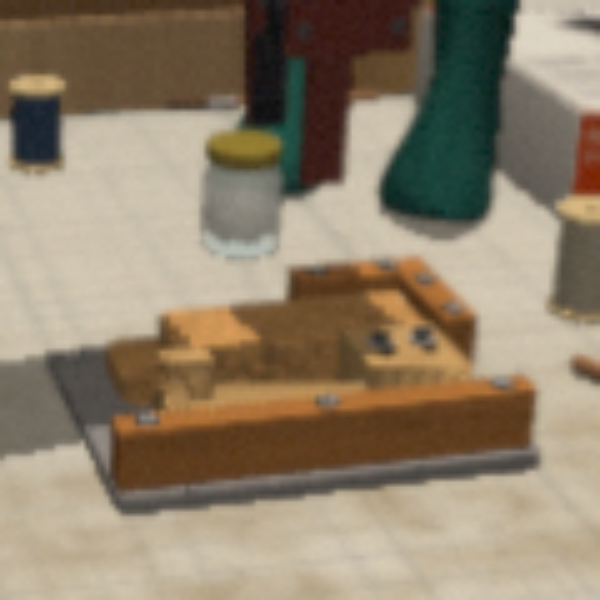

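The mid layer sits flush on the long one. Going to the short layer, gripping 24 mm toeward of its centre.

Call:
move_arm([
  [0, -0.198, 0.455, 0, -0.086],
  [0, -0.198, 0.455, 0, -0.086],
  [0, -0.198, 0.455, 0, -0.086],
  [0, -0.198, 0.455, 0, -0.086],
  [0, -0.198, 0.455, 0, -0.086],
])

```text
t: 14.08
ee_pos: [592.1, -88.6, 151.0]
orientation: [-3.137, -0.15, 0.006]
ft_force: [0.2, -0.3, -0.2]
width: 87.7
```

```bash
python3 d.py 482.1 -352.6 120 0.095
```

```text
t 14.08 pos [592.1 -88.6 151. ] phi 0.0955 tilt 0.0039 F [ 0.2 -0.3 -0.2] w 87.7
delta [-0.1345  0.2524  0.0312] roll 0.0005
```

Call:
move_arm([
  [0, -0.135, 0.252, 0.03, 0],
  [0, -0.135, 0.252, 0.03, 0],
  [0, -0.135, 0.252, 0.03, 0],
  [0, -0.135, 0.252, 0.03, 0],
  [0, -0.135, 0.252, 0.03, 0],
])

```text
t: 14.5
ee_pos: [512.0, -279.5, 129.2]
orientation: [-3.136, -0.149, 0.005]
ft_force: [1.4, 0.0, -0.4]
width: 87.9
```

```bash
python3 d.py 482.1 -352.6 70 0.095
```

```text
t 14.5 pos [ 512.  -279.5  129.2] phi 0.095 tilt 0.0037 F [ 1.4  0.  -0.4] w 87.9
delta [-0.0366  0.0701  0.0592] roll 0.0
```

Call:
move_arm([
  [0, -0.018, 0.035, 0.01, 0],
  [0, -0.037, 0.069, 0.025, 0],
  [0, -0.037, 0.069, 0.045, 0],
  [0, -0.037, 0.069, 0.055, 0],
  [0, -0.037, 0.069, 0.055, 0],
])

```text
t: 14.92
ee_pos: [481.4, -349.0, 72.6]
orientation: [-3.133, -0.147, 0.009]
ft_force: [0.1, 1.4, -0.4]
width: 87.8
```

```bash
python3 - <<'E'
from h import *
im=get_image("side");cv2.imwrite("pics/s12.png",cv2.resize(im[240:380,230:400],None,fx=4,fy=4))
E
python3 d.py 482.1 -352.6 17 0.095
```

```text
t 14.97 pos [ 482.6 -349.    74.2] phi 0.0951 tilt 0.0055 F [ 0.6 -0.3  0.6] w 87.7
delta [-0.0006  0.0037  0.0572] roll 0.0001
```

View pics/s12.png

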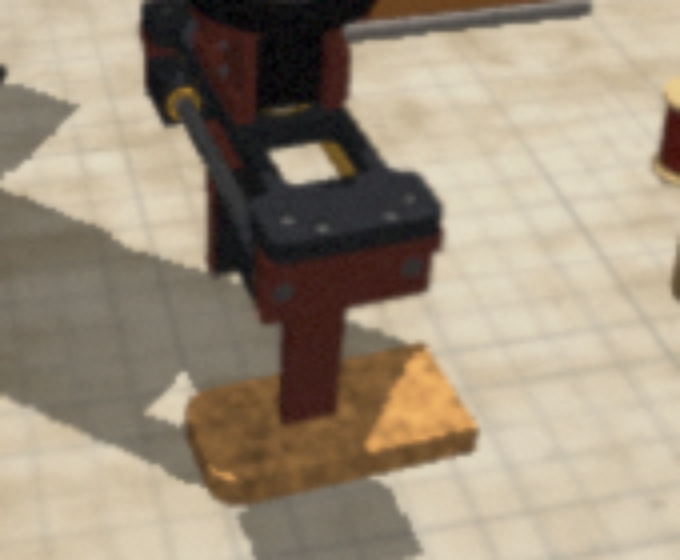

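The gripper is above the toe half of the short layer and aligned. Descending and closing.

Call:
move_arm([
  [0, 0, 0.003, 0.025, 0],
  [0, 0, 0.003, 0.045, 0],
  [0, 0, 0.003, 0.057, 0],
  [0, 0, 0.003, 0.057, 0],
  [0, 0, 0.003, 0.057, 0],
])

```text
t: 15.38
ee_pos: [484.7, -352.8, 19.7]
orientation: [-3.137, -0.151, 0.001]
ft_force: [-0.1, 0.2, -0.3]
width: 87.9
```

```bash
python3 d.py 482.1 -352.6 17 0.095; python3 - <<'E'
from h import *
im=get_image("side");cv2.imwrite("pics/s13.png",cv2.resize(im[240:380,230:400],None,fx=4,fy=4))
E
python3 d.py 482.1 -352.6 17 0.095
```

```text
t 15.38 pos [ 484.7 -352.8   19.7] phi 0.0963 tilt 0.0011 F [-0.1  0.2 -0.3] w 87.9
delta [-0.0025 -0.0004  0.0027] roll 0.0013
t 15.43 pos [ 485.1 -353.4   20.5] phi 0.096 tilt 0.0005 F [ 0.1 -1.1 -0.2] w 87.9
delta [-0.0029 -0.0011  0.0035] roll 0.001
```

View pics/s13.png

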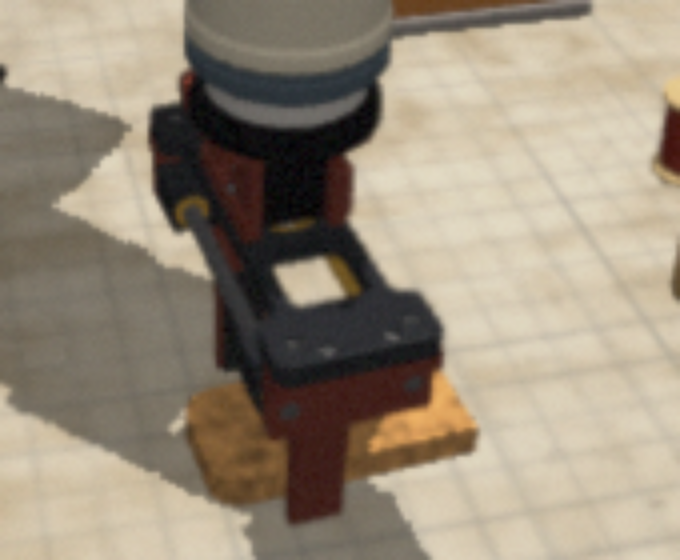

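Call:
move_arm([
  [0, -0.002, 0, 0.002, 0],
  [0, -0.003, 0, 0.003, 0],
  [255, -0.003, 0, 0.003, 0],
  [255, -0.003, 0, 0.003, 0],
  [255, -0.003, 0, 0.003, 0],
])

```text
t: 15.85
ee_pos: [481.5, -354.3, 17.2]
orientation: [3.138, 0.148, 0.001]
ft_force: [0.8, -0.0, -0.1]
width: 71.3
```

Call:
move_arm([
  [255, 0, 0, 0, 0],
  [255, 0, 0, 0, 0],
  [255, 0, 0, 0, 0],
])

```text
t: 16.1
ee_pos: [481.4, -354.2, 16.9]
orientation: [3.138, 0.149, 0.0]
ft_force: [-0.9, 0.2, 1.0]
width: 57.8
```

```bash
python3 d.py 482.1 -352.6 140 0.095
```

```text
t 16.1 pos [ 481.4 -354.2   16.9] phi 0.0948 tilt 0.0002 F [-0.9  0.2  1. ] w 57.8
delta [ 0.0009 -0.0015 -0.1231] roll -0.0002
```

Call:
move_arm([
  [255, 0, 0, -0.03, 0],
  [255, 0, 0, -0.07, 0],
  [255, 0, 0, -0.11, 0],
  [255, 0, 0, -0.125, 0],
  [255, 0, 0, -0.125, 0],
])

```text
t: 16.52
ee_pos: [483.6, -355.8, 146.3]
orientation: [3.133, 0.149, 0.009]
ft_force: [-0.2, 0.0, -0.6]
width: 57.8
```

```bash
python3 d.py 665 98 140 0.009;python3 - <<'E'
from h import *
im=get_image("side");cv2.imwrite("pics/s14.png",cv2.resize(im[200:340,230:400],None,fx=4,fy=4))
E
```

```text
t 16.52 pos [ 483.6 -355.8  146.3] phi 0.0948 tilt 0.0078 F [-0.2  0.  -0.6] w 57.8
delta [ 0.2235 -0.4346  0.0053] roll 0.0858
```

View pics/s14.png

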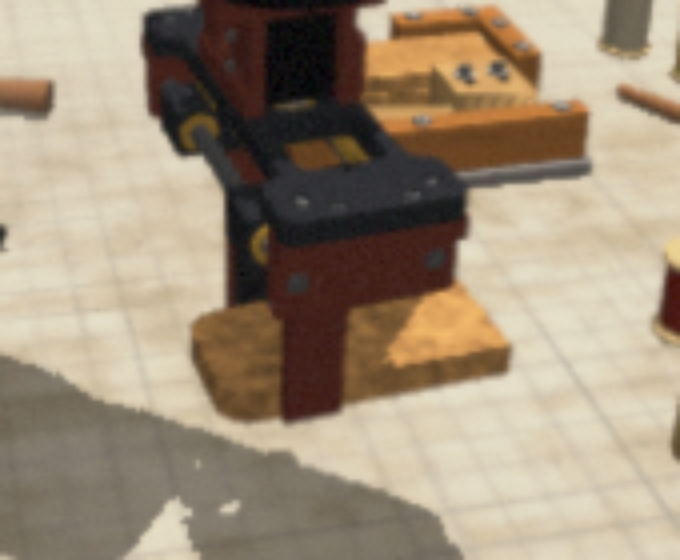

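The short layer is lifted level, and the jig stack in the background is unchanged. Carrying it over.

Call:
move_arm([
  [255, 0.223, -0.434, 0, 0.086],
  [255, 0.223, -0.434, 0, 0.086],
  [255, 0.223, -0.434, 0, 0.086],
  [255, 0.223, -0.434, 0, 0.086],
  [255, 0.223, -0.434, 0, 0.086],
])

```text
t: 16.98
ee_pos: [557.6, -158.5, 139.6]
orientation: [-3.14, -0.013, 0.005]
ft_force: [0.3, -0.9, -0.6]
width: 57.6
```

```bash
python3 d.py 665 98 140 0.009
```

```text
t 16.98 pos [ 557.6 -158.5  139.6] phi 0.0081 tilt 0.0036 F [ 0.3 -0.9 -0.6] w 57.6
delta [ 0.1095 -0.2556 -0.0005] roll -0.0009
```

Call:
move_arm([
  [255, 0.109, -0.256, 0, 0],
  [255, 0.109, -0.256, 0, 0],
  [255, 0.109, -0.256, 0, 0],
  [255, 0.109, -0.256, 0, 0],
  [255, 0.109, -0.256, 0, 0],
])

```text
t: 17.4
ee_pos: [637.5, 33.9, 139.3]
orientation: [3.141, 0.014, -0.006]
ft_force: [0.1, -1.2, -1.6]
width: 57.6
```

```bash
python3 d.py 665 98 140 0.009
```

```text
t 17.4 pos [637.5  33.9 139.3] phi 0.0089 tilt 0.0038 F [ 0.1 -1.2 -1.6] w 57.6
delta [ 0.028  -0.0639 -0.0008] roll -0.0001
```

Call:
move_arm([
  [255, 0.015, -0.035, 0, 0],
  [255, 0.027, -0.062, 0, 0],
  [255, 0.027, -0.062, 0, 0],
  [255, 0.027, -0.062, 0, 0],
])

```text
t: 17.73
ee_pos: [663.9, 95.5, 139.1]
orientation: [3.141, 0.018, -0.006]
ft_force: [-0.5, 0.0, -0.7]
width: 57.7
```

```bash
python3 d.py 665 98 72 0.009;python3 - <<'E'
from h import *
im=get_image("side");cv2.imwrite("pics/s15.png",cv2.resize(im[130:250,270:390],None,fx=5,fy=5))
E
python3 d.py 665 98 72 0.009
```

```text
t 17.73 pos [663.9  95.5 139.1] phi 0.0116 tilt 0.0036 F [-0.5  0.  -0.7] w 57.7
delta [ 0.0014 -0.0025  0.0671] roll 0.0026
t 17.78 pos [663.5  94.2 139.4] phi 0.0101 tilt 0.004 F [-0.9 -1.  -0.5] w 57.7
delta [ 0.0018 -0.0038  0.0674] roll 0.0011
```

View pics/s15.png

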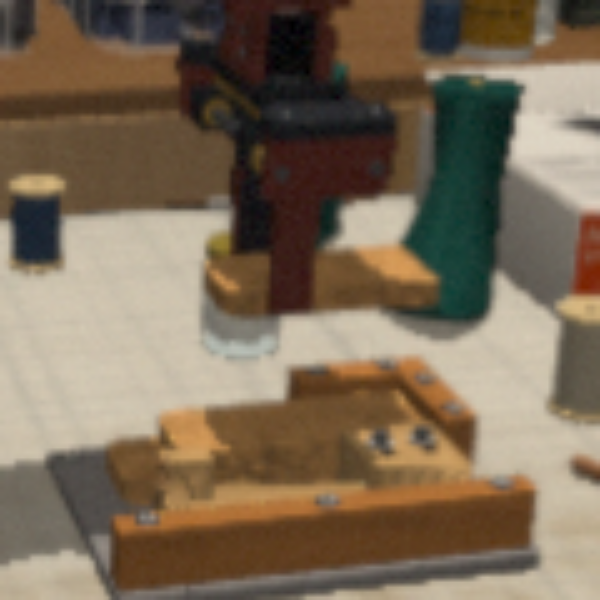

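Short layer is held level above the stack. Descending to just above the fence tops, correcting y.

Call:
move_arm([
  [255, 0.001, -0.003, 0.03, 0],
  [255, 0.001, -0.003, 0.055, 0],
  [255, 0.001, -0.003, 0.066, 0],
  [255, 0.001, -0.003, 0.066, 0],
  [255, 0.001, -0.003, 0.066, 0],
])

```text
t: 18.2
ee_pos: [665.2, 95.8, 75.1]
orientation: [3.141, 0.012, -0.003]
ft_force: [1.1, 0.6, -0.0]
width: 57.8
```

Call:
move_arm([
  [255, 0, 0, 0, 0],
])

```text
t: 18.28
ee_pos: [666.6, 96.3, 76.8]
orientation: [-3.141, -0.012, -0.002]
ft_force: [0.2, -0.2, -0.7]
width: 57.8
```

```bash
python3 d.py 665 98.5 59 0.009
```

```text
t 18.28 pos [666.6  96.3  76.8] phi 0.0079 tilt 0.0013 F [ 0.2 -0.2 -0.7] w 57.8
delta [-0.0016 -0.0022  0.0178] roll -0.0011
```

Call:
move_arm([
  [255, -0.001, -0.001, 0.005, 0],
  [255, -0.001, -0.002, 0.009, 0],
  [255, -0.001, -0.002, 0.012, 0],
  [255, -0.001, -0.002, 0.015, 0],
  [255, -0.001, -0.002, 0.015, 0],
])

```text
t: 18.7
ee_pos: [664.6, 99.1, 60.2]
orientation: [3.141, 0.014, -0.001]
ft_force: [-1.2, -0.3, -1.1]
width: 58.1
```

```bash
python3 d.py 665 98.5 59 0.009;python3 - <<'E'
from h import *
im=get_image("side");cv2.imwrite("pics/s16.png",cv2.resize(im[150:270,270:390],None,fx=5,fy=5))
E
python3 d.py 665 98.5 59 0.009
```

```text
t 18.7 pos [664.6  99.1  60.2] phi 0.009 tilt 0.0008 F [-1.2 -0.3 -1.1] w 58.1
delta [0.0004 0.0006 0.0012] roll -0.0
t 18.75 pos [664.7  99.1  60.4] phi 0.009 tilt 0.0006 F [ 0.2 -0.8 -0.7] w 57.5
delta [0.0003 0.0006 0.0014] roll -0.0
```

View pics/s16.png

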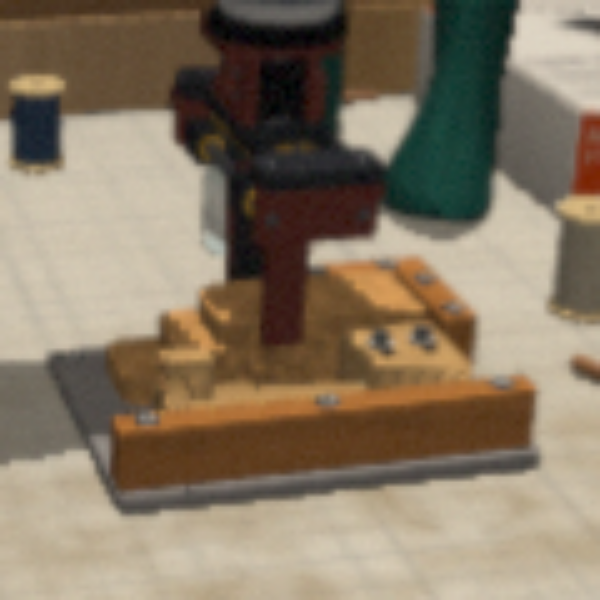

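The short layer has entered the corner just above the mid layer, with no contact force yet. Pressing down and pushing into the corner.

Call:
move_arm([
  [255, 0, 0, 0.002, 0],
  [255, 0, 0, 0.003, 0],
  [255, 0.002, -0.001, 0.003, 0],
  [255, 0.004, -0.002, 0.003, 0],
  [255, 0.006, -0.003, 0.003, 0],
])

```text
t: 19.17
ee_pos: [670.8, 101.9, 58.9]
orientation: [3.141, 0.014, -0.001]
ft_force: [-4.5, -2.4, 8.2]
width: 58.0
```

```bash
python3 d.py 672 102.3 59 0.009
```

```text
t 19.17 pos [670.8 101.9  58.9] phi 0.0088 tilt 0.0005 F [-4.5 -2.4  8.2] w 58.0
delta [ 0.0012 -0.0004 -0.0001] roll -0.0002
```

Call:
move_arm([
  [255, 0.001, 0, 0, 0],
  [255, 0.002, -0.001, 0, 0],
  [255, 0.003, -0.002, 0, 0],
  [255, 0.004, -0.002, 0, 0],
  [255, 0.004, -0.002, 0, 0],
])

```text
t: 19.58
ee_pos: [672.2, 102.3, 58.8]
orientation: [3.139, 0.013, -0.01]
ft_force: [-13.0, -7.5, 16.1]
width: 57.7
```

```bash
python3 d.py 672 102.3 59 0.009
```

```text
t 19.58 pos [672.2 102.3  58.8] phi 0.0084 tilt 0.0069 F [-13.   -7.5  16.1] w 57.7
delta [-0.0002  0.     -0.0002] roll -0.0006
```

Short layer is seated (672.2,102.3 with −13/−7.5 N). Releasing.

Call:
move_arm([
  [0, 0, 0, 0, 0],
  [0, 0, 0, 0, 0],
  [0, 0, 0, -0.001, 0],
  [0, 0, 0, -0.001, 0],
])

```text
t: 19.92
ee_pos: [675.3, 104.3, 58.9]
orientation: [-3.141, -0.014, -0.001]
ft_force: [0.6, -0.1, 0.2]
width: 81.2
```

Call:
move_arm([
  [0, 0, 0, -0.02, 0],
  [0, 0, 0, -0.05, 0],
  [0, 0, 0, -0.08, 0],
  [0, 0, 0, -0.08, 0],
  [0, 0, 0, -0.08, 0],
])

```text
t: 20.33
ee_pos: [676.5, 104.5, 140.9]
orientation: [-3.141, -0.014, -0.007]
ft_force: [0.1, -0.6, -0.5]
width: 87.8
```

```bash
python3 - <<'E'
from h import *
im=get_image("side");cv2.imwrite("pics/s17.png",cv2.resize(im[150:270,270:390],None,fx=5,fy=5))
E
python3 d.py 545 20 120 0.009
```

```text
t 20.38 pos [675.2 104.3 139.2] phi 0.009 tilt 0.0013 F [-0.   0.1 -0.4] w 87.5
delta [-0.131   0.0831  0.019 ] roll -0.0
```

View pics/s17.png

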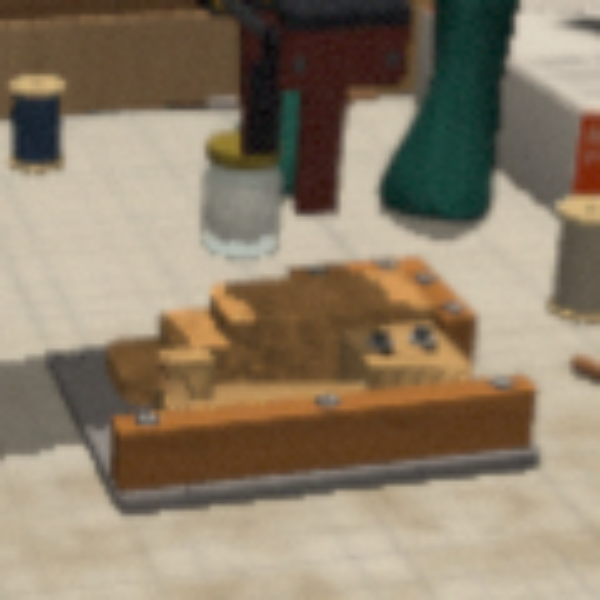

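Three layers are stacked as a staircase, tight in the corner. Now the wedge: close the gripper and go behind its tail.

Call:
move_arm([
  [255, -0.131, 0.083, 0, 0],
  [255, -0.131, 0.083, 0, 0],
  [255, -0.131, 0.083, 0, 0],
  [255, -0.131, 0.083, 0, 0],
  [255, -0.131, 0.083, 0, 0],
])

```text
t: 20.8
ee_pos: [537.6, 17.9, 136.5]
orientation: [3.141, 0.011, -0.014]
ft_force: [-0.1, 0.1, -1.0]
width: 58.0
```

Call:
move_arm([
  [255, 0, 0, 0, 0],
  [255, 0, 0, 0, 0],
  [255, 0, 0, 0, 0],
])

```text
t: 21.05
ee_pos: [545.8, 20.5, 138.4]
orientation: [-3.141, -0.015, -0.001]
ft_force: [-0.3, -0.1, -0.2]
width: 38.1
```

```bash
python3 - <<'E'
from h import *
im=get_image("side");cv2.imwrite("pics/s18.png",cv2.resize(im[150:270,260:380],None,fx=5,fy=5))
for n in("wedge","wedge_tail"): print(n,[(round(d['conf'],2),d['location'].round(0) if hasattr(d['location'],'round') else d['location']) for d in place_of("side",n)[:3]])
E
python3 d.py 547 20 30 0.009
```

```text
wedge [(0.8, [641.8, 16.3, 14.0])]
wedge_tail [(0.55, [692.7, 101.5, 39.5]), (0.46, [584.5, 13.2, 32.4])]
t 21.2 pos [545.4  20.5 138.5] phi 0.0096 tilt 0.0002 F [-0.8  0.2 -0.2] w 25.7
delta [0.0015 0.0006 0.1085] roll 0.0006
```

View pics/s18.png

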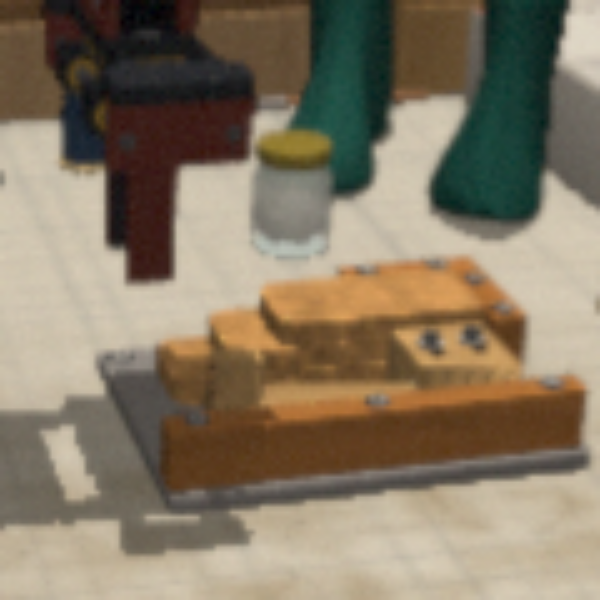

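The wedge and tab are at about (240,365) in the crop, clear of the fingers. Fully closing and descending behind the tail.

Call:
move_arm([
  [255, 0, 0, 0.03, 0],
  [255, 0, 0, 0.06, 0],
  [255, 0, 0, 0.09, 0],
  [255, 0, 0, 0.107, 0],
  [255, 0, 0, 0.107, 0],
])

```text
t: 21.62
ee_pos: [542.4, 20.3, 28.2]
orientation: [3.142, 0.015, -0.01]
ft_force: [-0.9, 0.3, 0.6]
width: 0.1
```

Call:
move_arm([
  [255, 0, 0, 0, 0],
  [255, 0, 0, 0, 0],
])

```text
t: 21.78
ee_pos: [545.6, 20.2, 32.6]
orientation: [-3.142, -0.014, -0.002]
ft_force: [-0.2, 0.0, 0.6]
width: 0.6
```

```bash
python3 - <<'E'
from h import *
im=get_image("side");cv2.imwrite("pics/s19.png",cv2.resize(im[150:270,260:380],None,fx=5,fy=5))
E
python3 d.py 572 20 30 0.009
```

```text
t 21.83 pos [545.9  20.2  33. ] phi 0.0092 tilt 0.0023 F [0.6 0.3 0.1] w 0.6
delta [0.0261 0.0004 0.0031] roll 0.0002
```

View pics/s19.png

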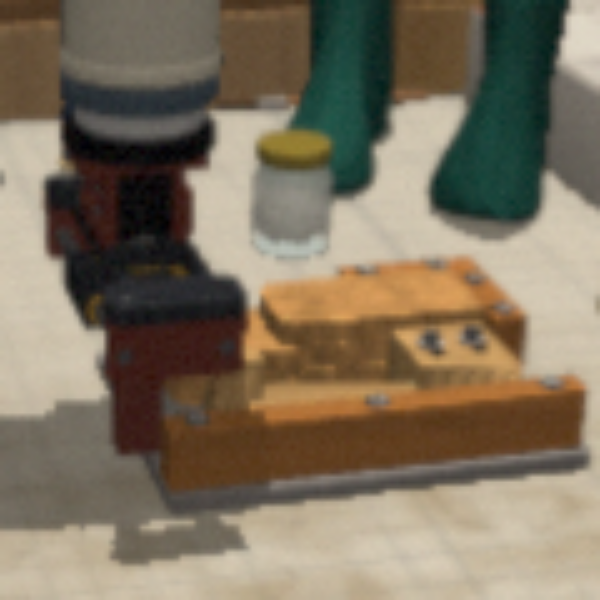

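The bracket above the fingers is about 60 mm wide along x and sits only about 35 mm above the tips. In this attitude it would hit the tab before the fingertips reach the tail. I'll back off, rise and turn the gripper a quarter turn so a flat finger back faces the tail.

Call:
move_arm([
  [255, -0.01, 0, -0.03, 0],
  [255, -0.01, 0, -0.065, -0.125],
  [255, -0.01, 0, -0.065, -0.25],
  [255, -0.01, 0, -0.065, -0.375],
  [255, -0.01, 0, -0.065, -0.5],
])

```text
t: 22.25
ee_pos: [536.1, 19.9, 99.5]
orientation: [3.037, 0.8, 0.007]
ft_force: [0.2, 0.7, -0.3]
width: 0.6
```

Call:
move_arm([
  [255, 0, 0, 0, -0.125],
  [255, 0, 0, 0, -0.25],
  [255, 0, 0, 0, -0.375],
  [255, 0, 0, 0, -0.5],
  [255, 0, 0, 0, -0.625],
])

```text
t: 22.67
ee_pos: [535.7, 20.0, 98.6]
orientation: [2.643, 1.694, 0.004]
ft_force: [-1.3, -0.7, 0.5]
width: 0.9
```

```bash
python3 d.py 555 18 95 1.5796
```

```text
t 22.67 pos [535.7  20.   98.6] phi 1.1401 tilt 0.0032 F [-1.3 -0.7  0.5] w 0.9
delta [0.0063 0.0184 0.0036] roll -0.4395
```

Call:
move_arm([
  [255, 0.003, 0.006, 0, -0.125],
  [255, 0.003, 0.012, 0, -0.25],
  [255, 0.006, 0.018, 0, -0.375],
  [255, 0.006, 0.018, 0, -0.438],
  [255, 0.006, 0.018, 0, -0.438],
])

```text
t: 23.08
ee_pos: [554.7, 17.7, 98.5]
orientation: [2.216, 2.223, 0.004]
ft_force: [0.5, 0.1, -0.6]
width: 0.2
```

```bash
python3 d.py 555 17.5 31 1.5796
```

```text
t 23.08 pos [554.7  17.7  98.5] phi 1.574 tilt 0.0032 F [ 0.5  0.1 -0.6] w 0.2
delta [-0.0002  0.      0.0675] roll -0.0056
```

Call:
move_arm([
  [255, 0, 0, 0.03, -0.005],
  [255, 0, 0, 0.055, -0.005],
  [255, 0, 0, 0.066, -0.005],
  [255, 0, 0, 0.066, -0.005],
  [255, 0, 0, 0.066, -0.005],
])

```text
t: 23.5
ee_pos: [553.5, 17.7, 31.2]
orientation: [-2.216, -2.227, 0.0]
ft_force: [1.1, 0.5, 0.1]
width: 0.8
```

```bash
python3 - <<'E'
from h import *
im=get_image("side");cv2.imwrite("pics/s20.png",cv2.resize(im[150:270,260:380],None,fx=5,fy=5))
E
python3 d.py 568 17.5 31 1.5796
```

```text
t 23.55 pos [554.1  17.7  31.8] phi 1.576 tilt 0.0011 F [ 0.2 -0.1 -0.3] w 0.5
delta [-0.0003  0.0139  0.0008] roll -0.0036
```

View pics/s20.png

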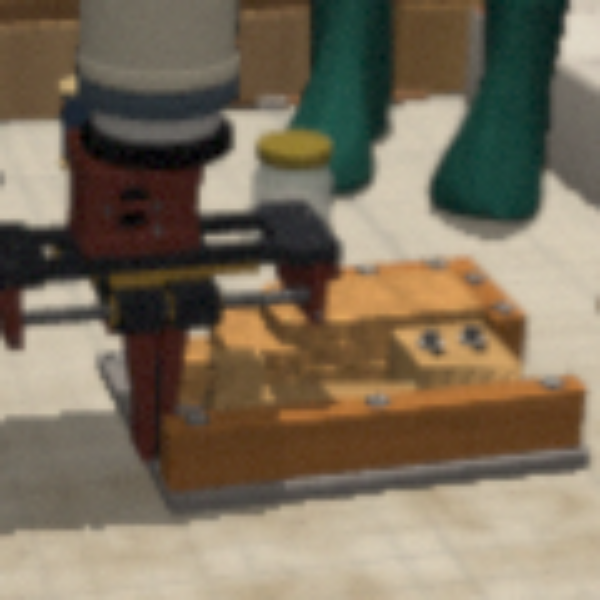

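The fingers are tapered, thicker higher up, so in this attitude they'd push high on the tab. I'll check where the tab sits relative to the tail before choosing how to push.

```bash
python3 - <<'E'
from h import *
im=cv2.imread("pics/top0.png");c=im[175:200,285:310];a=cv2.resize(c,None,fx=16,fy=16,interpolation=cv2.INTER_CUBIC)
s=cv2.imread("pics/side0.png");c=s[205:250,290:330];b=cv2.resize(c,None,fx=9,fy=9,interpolation=cv2.INTER_CUBIC)
h=405
o=np.zeros((h,800,3),np.uint8);o[:400,:400]=a;o[:405,410:770]=b
cv2.imwrite("pics/tab.png",o)
# expected pixels: tail at jig x=-83 -> candidate
x,y,A=665.27,67.93,.00876
for p in [(-83,-66,46),(-83,-34,46),(-83,-50,12),(-83,-44,70),(-57,-44,70),(-83,-56,70)]:
    w=pose(np.array([p],float),x,y,A); print(p,((proj("top",w)[0]-[285,175]+.5)*16).round(),((proj("side",w)[0]-[290,205]+.5)*9).round()+[410,0])
E
```

```text
(-83, -66, 46) [283. 250.] [535. 251.]
(-83, -34, 46) [ 98. 249.] [507. 201.]
(-83, -50, 12) [180. 275.] [518. 328.]
(-83, -44, 70) [163. 231.] [517. 142.]
(-57, -44, 70) [163.  80.] [604. 134.]
(-83, -56, 70) [233. 231.] [528. 160.]
```

View pics/tab.png

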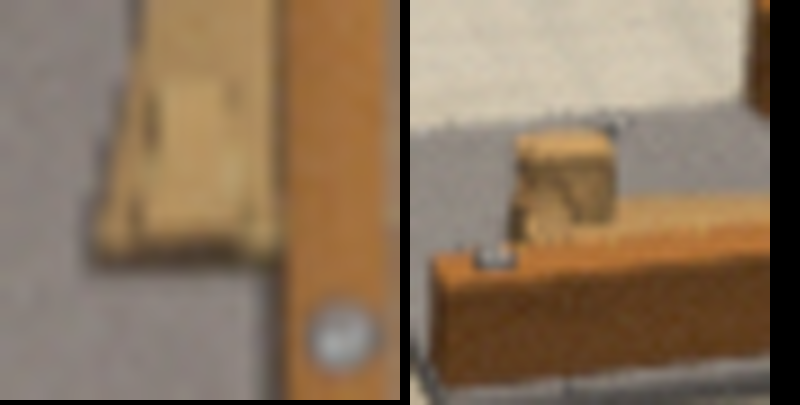

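The tab is flush with the tail and slightly tapered, centred on the wedge, so either finger attitude would push too high and could pitch the wedge. Instead I'll grip the tab with the jaws across y, with the fingertips just above the wedge's shoulders to keep it flat, and drive it along +x.

Call:
move_arm([
  [255, 0, 0, -0.04, 0],
  [139, 0, 0, -0.075, 0.12],
  [139, 0, 0, -0.075, 0.245],
  [139, 0, 0, -0.075, 0.37],
  [139, 0, 0, -0.075, 0.495],
])

```text
t: 23.97
ee_pos: [554.9, 17.7, 108.6]
orientation: [2.697, 1.607, 0.006]
ft_force: [0.5, 0.4, -0.2]
width: 23.5
```

Call:
move_arm([
  [139, 0, 0, 0, 0.125],
  [139, 0, 0, 0, 0.25],
  [139, 0, 0, 0, 0.375],
  [139, 0, 0, 0, 0.5],
  [139, 0, 0, 0, 0.625],
])

```text
t: 24.38
ee_pos: [554.4, 17.7, 107.7]
orientation: [3.062, 0.701, 0.004]
ft_force: [0.0, -0.5, 1.0]
width: 39.8
```

```bash
python3 d.py 595.5 17.3 105 0.009
```

```text
t 24.38 pos [554.4  17.7 107.7] phi 0.45 tilt 0.0028 F [ 0.  -0.5  1. ] w 39.8
delta [0.0368 0.0183 0.0028] roll 0.441
```

Call:
move_arm([
  [139, 0.01, 0.005, 0, 0.125],
  [139, 0.02, 0.01, 0, 0.25],
  [139, 0.03, 0.015, 0, 0.375],
  [139, 0.037, 0.018, 0, 0.441],
  [139, 0.037, 0.018, 0, 0.441],
])

```text
t: 24.8
ee_pos: [597.1, 17.9, 107.8]
orientation: [-3.141, -0.02, -0.007]
ft_force: [0.2, -0.8, -0.2]
width: 39.9
```

Call:
move_arm([
  [139, 0, 0, 0, 0],
])

```text
t: 24.88
ee_pos: [595.2, 17.9, 107.1]
orientation: [3.141, 0.028, 0.003]
ft_force: [-0.1, -0.0, -0.4]
width: 40.1
```

```bash
python3 d.py 595.5 17.3 66 0.009
```

```text
t 24.88 pos [595.2  17.9 107.1] phi 0.0179 tilt 0.0019 F [-0.1 -0.  -0.4] w 40.1
delta [0.0002 0.0006 0.0411] roll 0.0089
```

Call:
move_arm([
  [139, 0, 0, 0.015, 0.004],
  [139, 0, 0, 0.02, 0.004],
  [139, 0, 0, 0.02, 0.004],
])

```text
t: 25.13
ee_pos: [593.1, 17.9, 85.0]
orientation: [3.142, 0.021, -0.004]
ft_force: [-0.1, 0.7, -0.7]
width: 40.0
```

```bash
python3 - <<'E'
from h import *
im=get_image("side");cv2.imwrite("pics/s21.png",cv2.resize(im[150:270,260:380],None,fx=5,fy=5))
E
python3 d.py 595.5 17.3 66 0.009
```

```text
t 25.18 pos [593.6  17.9  85.5] phi 0.0129 tilt 0.0017 F [ 0.4 -0.5  0.2] w 39.7
delta [0.0019 0.0006 0.0195] roll 0.0039
```

View pics/s21.png

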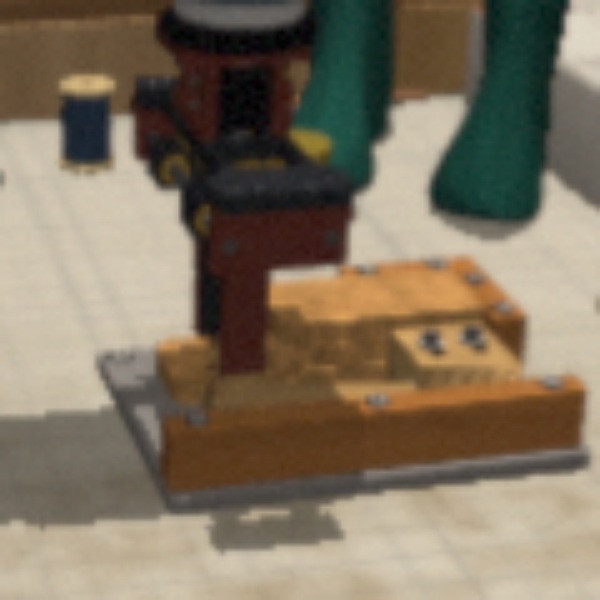

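The fingers are in line with the tab, about (240,370) in the crop. Lowering to tip z of about 52 and closing.

Call:
move_arm([
  [139, 0.001, 0, 0.01, 0.003],
  [139, 0.001, 0, 0.019, 0.003],
  [139, 0.001, 0, 0.019, 0.003],
  [255, 0.001, 0, 0.019, 0.003],
  [255, 0.001, 0, 0.019, 0.003],
])

```text
t: 25.6
ee_pos: [595.6, 17.9, 66.6]
orientation: [-3.142, -0.014, 0.001]
ft_force: [0.8, -0.1, 0.4]
width: 29.8
```

Call:
move_arm([
  [255, 0, 0, 0, 0],
  [255, 0, 0, 0, 0],
  [255, 0, 0, 0, 0],
])

```text
t: 25.85
ee_pos: [595.8, 17.9, 67.0]
orientation: [-3.142, -0.014, -0.001]
ft_force: [0.1, 0.0, -0.9]
width: 13.9
```

```bash
python3 - <<'E'
from h import *
im=get_image("side");cv2.imwrite("pics/s22.png",cv2.resize(im[150:270,260:380],None,fx=5,fy=5))
E
python3 d.py 595.5 17.3 62 0.009
```

```text
t 25.9 pos [595.8  17.9  67. ] phi 0.0087 tilt 0.0005 F [ 0.3  0.3 -1.2] w 13.6
delta [-0.0003  0.0006  0.005 ] roll -0.0003
```

View pics/s22.png

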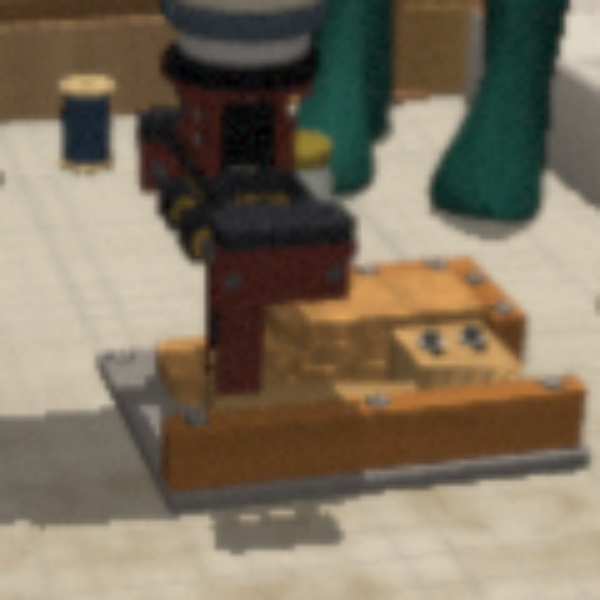

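Gripped at 13.6 mm, within the tab's 12–18 mm. Driving the wedge along +x.

Call:
move_arm([
  [255, 0, 0, 0.001, 0],
  [255, 0.008, 0, 0.001, 0],
  [255, 0.02, 0, 0.001, 0],
  [255, 0.03, 0, 0.001, 0],
  [255, 0.03, 0, 0.001, 0],
])

```text
t: 26.32
ee_pos: [627.5, 18.0, 66.7]
orientation: [3.141, 0.014, 0.004]
ft_force: [2.0, -0.5, 6.5]
width: 13.9
```

```bash
python3 - <<'E'
from h import *
im=get_image("side");cv2.imwrite("pics/s23.png",cv2.resize(im[150:270,260:380],None,fx=5,fy=5))
E
python3 d.py 670 17.3 62 0.009
```

```text
t 26.37 pos [627.4  18.   66.7] phi 0.0087 tilt 0.0033 F [ 2.5 -0.8  4.2] w 13.7
delta [0.0426 0.001  0.0049] roll -0.0003
```

View pics/s23.png

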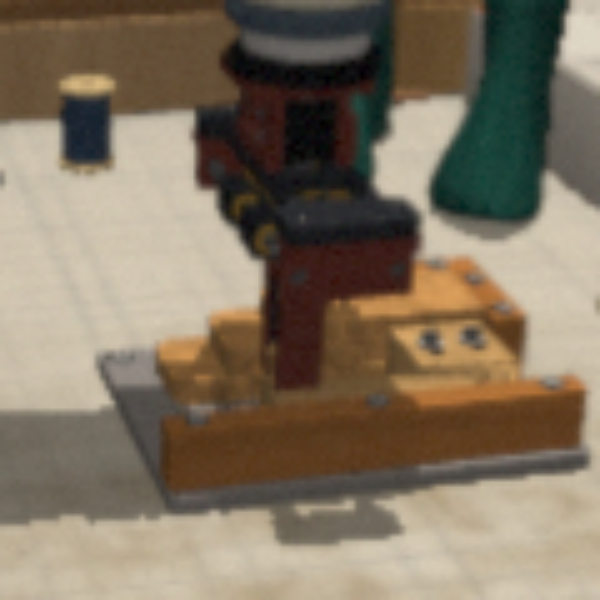

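Wedge is following, grip holding. Continuing in smaller steps.

Call:
move_arm([
  [255, 0.006, 0, 0, 0],
  [255, 0.013, 0, 0, 0],
  [255, 0.02, 0, 0, 0],
  [255, 0.025, 0, 0, 0],
  [255, 0.025, 0, 0, 0],
])

```text
t: 26.78
ee_pos: [650.7, 18.2, 66.7]
orientation: [3.141, 0.014, -0.001]
ft_force: [-2.5, -0.8, 9.3]
width: 13.4
```

Call:
move_arm([
  [255, 0.003, 0, 0, 0],
  [255, 0.006, 0, 0, 0],
  [255, 0.008, 0, 0, 0],
  [255, 0.008, 0, 0, 0],
])

```text
t: 27.12
ee_pos: [657.7, 18.3, 66.7]
orientation: [3.141, 0.014, -0.003]
ft_force: [-6.9, -1.0, 10.8]
width: 13.4
```

```bash
python3 - <<'E'
from h import *
im=get_image("side");cv2.imwrite("pics/s24.png",cv2.resize(im[150:270,260:380],None,fx=5,fy=5))
E
python3 d.py 670 17.3 62 0.009
```

```text
t 27.17 pos [657.7  18.3  66.7] phi 0.0087 tilt 0.0017 F [-5.7 -1.6 10.5] w 13.8
delta [0.0123 0.0011 0.0047] roll -0.0003
```

View pics/s24.png

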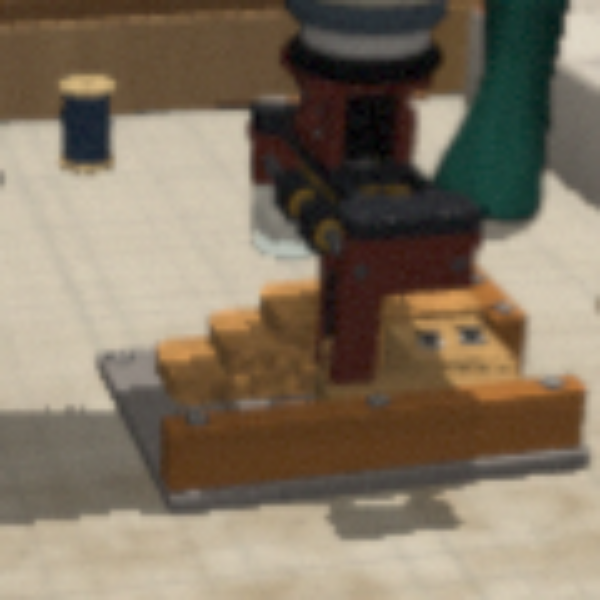

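Travelled 62 mm, and force is still mostly friction. Continuing.

Call:
move_arm([
  [255, 0.003, 0, 0, 0],
  [255, 0.006, 0, 0, 0],
  [255, 0.008, 0, 0, 0],
  [255, 0.008, 0, 0, 0],
])

```text
t: 27.5
ee_pos: [665.7, 18.3, 66.7]
orientation: [3.141, 0.014, -0.003]
ft_force: [-6.2, -0.1, 11.4]
width: 13.6
```

Call:
move_arm([
  [255, 0.002, 0, 0, 0],
  [255, 0.004, 0, 0, 0],
  [255, 0.004, 0, 0, 0],
])

```text
t: 27.75
ee_pos: [669.6, 18.4, 66.7]
orientation: [3.141, 0.014, -0.003]
ft_force: [-5.5, -0.9, 10.5]
width: 14.0
```

Call:
move_arm([
  [255, 0.002, 0, 0, 0],
  [255, 0.004, 0, 0, 0],
  [255, 0.004, 0, 0, 0],
])

```text
t: 28.0
ee_pos: [673.2, 18.3, 66.8]
orientation: [3.141, 0.014, -0.004]
ft_force: [-7.6, -1.2, 12.1]
width: 13.6
```

Call:
move_arm([
  [255, 0.002, 0, 0, 0],
  [255, 0.004, 0, 0, 0],
  [255, 0.004, 0, 0, 0],
])

```text
t: 28.25
ee_pos: [676.1, 18.0, 66.7]
orientation: [3.141, 0.014, -0.008]
ft_force: [-12.3, -2.5, 15.9]
width: 13.9
```

```bash
python3 - <<'E'
from h import *
im=get_image("side");cv2.imwrite("pics/s25.png",cv2.resize(im[150:270,260:380],None,fx=5,fy=5))
E
python3 d.py 670 17.3 62 0.009
```

```text
t 28.3 pos [676.1  17.9  66.7] phi 0.009 tilt 0.0051 F [-10.7  -3.9  15.6] w 13.9
delta [-0.0061  0.0006  0.0047] roll 0.0
```

View pics/s25.png

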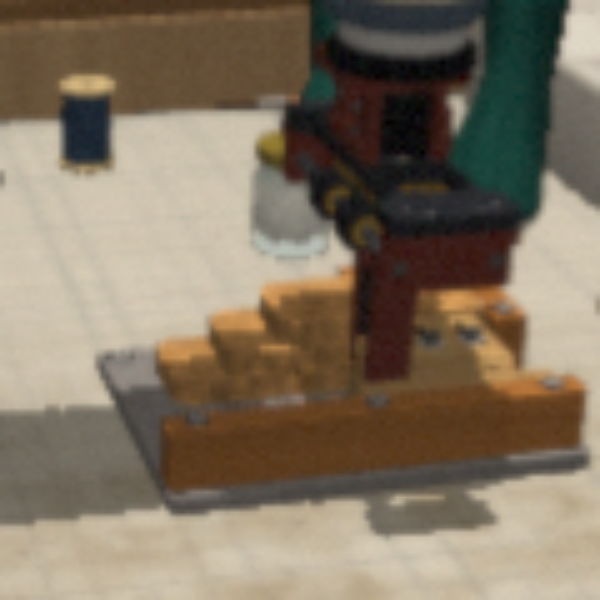

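Resistance is rising at 80 mm of travel, so the bar is bearing on the stack. Pushing harder.

Call:
move_arm([
  [255, 0.002, 0, 0, 0],
  [255, 0.003, 0, 0, 0],
  [255, 0.003, 0, 0, 0],
])

```text
t: 28.55
ee_pos: [677.6, 17.8, 66.6]
orientation: [3.14, 0.015, -0.013]
ft_force: [-16.9, -2.8, 20.5]
width: 13.8
```

Call:
move_arm([
  [255, 0.002, 0, 0, 0],
  [255, 0.003, 0, 0, 0],
  [255, 0.003, 0, 0, 0],
])

```text
t: 28.8
ee_pos: [679.3, 17.6, 66.4]
orientation: [3.14, 0.015, -0.018]
ft_force: [-20.2, -5.5, 21.1]
width: 14.1
```

```bash
python3 d.py 670 17.3 62 0.009
```

```text
t 28.8 pos [679.3  17.6  66.4] phi 0.0095 tilt 0.0115 F [-20.2  -5.5  21.1] w 14.1
delta [-0.0092  0.0002  0.0045] roll 0.0005
```

Call:
move_arm([
  [255, 0.002, 0, 0, 0],
  [255, 0.004, 0, 0, 0],
  [255, 0.004, 0, 0, 0],
  [255, 0.004, 0, 0, 0],
])

```text
t: 29.13
ee_pos: [682.0, 17.4, 65.9]
orientation: [3.14, 0.015, -0.022]
ft_force: [-22.9, -6.7, 21.7]
width: 14.0
```

```bash
python3 - <<'E'
from h import *
im=get_image("side");cv2.imwrite("pics/s26.png",cv2.resize(im[150:270,260:380],None,fx=5,fy=5))
E
python3 d.py 670 17.3 62 0.009
```

```text
t 29.18 pos [681.9  17.4  65.9] phi 0.0097 tilt 0.0143 F [-23.3  -5.9  21.8] w 13.6
delta [-0.0119  0.      0.0041] roll 0.0007
```

View pics/s26.png

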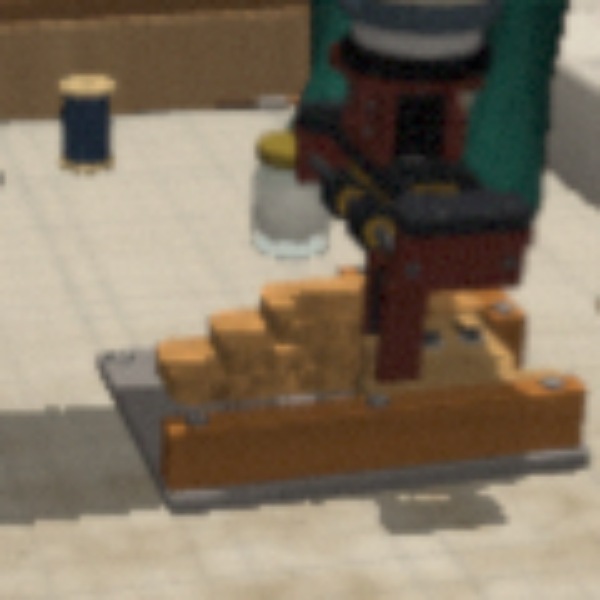

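23 N reached and the pads are starting to creep on the tab. Releasing and inspecting.

Call:
move_arm([
  [139, 0, 0, 0, 0],
  [139, 0, 0, 0, 0],
  [139, 0, 0, -0.003, 0],
  [139, 0, 0, -0.003, 0],
])

```text
t: 29.52
ee_pos: [688.5, 18.6, 69.0]
orientation: [-3.141, -0.014, -0.0]
ft_force: [1.1, -0.8, 0.5]
width: 36.7
```

Call:
move_arm([
  [139, 0, 0, -0.03, 0],
  [139, 0, 0, -0.07, 0],
  [139, -0.02, 0, -0.1, 0],
  [139, -0.06, 0, -0.1, 0],
  [139, -0.1, 0, -0.1, 0],
])

```text
t: 29.93
ee_pos: [590.4, 18.0, 171.4]
orientation: [-3.141, -0.014, -0.011]
ft_force: [-0.1, 0.2, -1.1]
width: 39.7
```

Call:
move_arm([
  [139, -0.04, 0, 0, 0],
  [139, -0.08, 0, 0, 0],
  [139, -0.11, 0, 0, 0],
  [139, -0.11, 0, 0, 0],
])

```text
t: 30.27
ee_pos: [472.4, 17.0, 168.3]
orientation: [-3.141, -0.014, 0.007]
ft_force: [-0.3, -0.4, 0.4]
width: 39.7
```

```bash
python3 - <<'E'
from h import *
im=get_image("side");cv2.imwrite("pics/s27.png",cv2.resize(im[180:260,270:390],None,fx=6,fy=6,interpolation=cv2.INTER_CUBIC))
im=get_image("top");cv2.imwrite("pics/t27.png",cv2.resize(im[105:220,230:330],None,fx=5,fy=5,interpolation=cv2.INTER_CUBIC))
E
python3 d.py 670 17.3 62 0.009
```

```text
t 30.37 pos [478.9  17.  169.5] phi 0.0089 tilt 0.0022 F [0.6 0.6 0.2] w 39.9
delta [0.1908 0.0014 0.1079] roll -0.0001
```

View pics/s27.png

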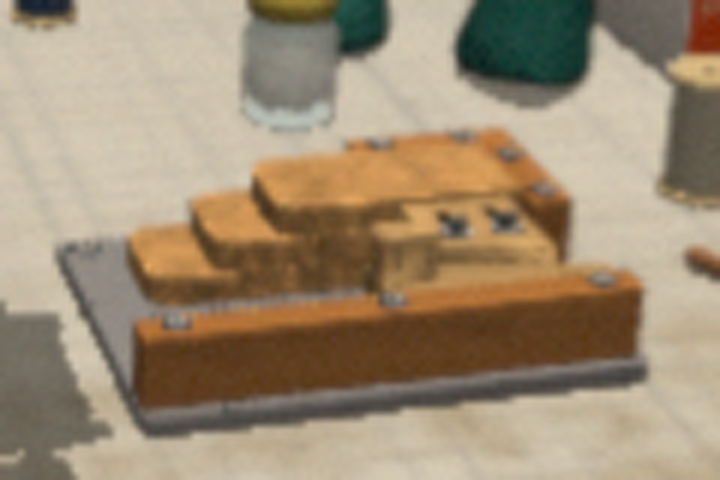

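View pics/t27.png

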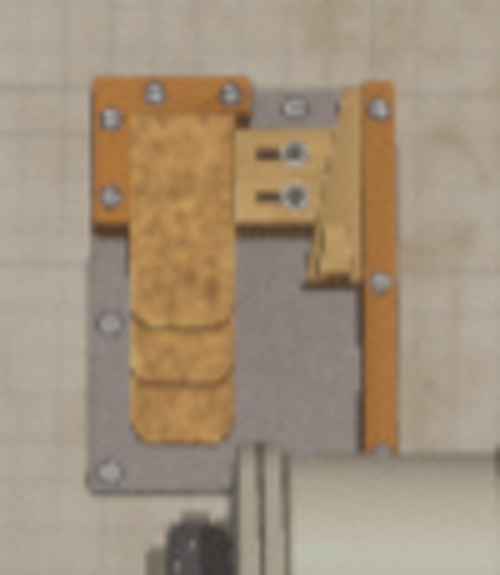

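The top view shows all three layers flush in the corner. The bar is against the stack (edges meet at crop x≈235) and the wedge is driven in, with its tail now at row 283. I'll overlay a flat-wedge model to check seating and pitch.

```bash
python3 - <<'E'
from h import *
x,y,A=665.27,67.93,.00876
st=get_image("top");ss=get_image("side")
def W(tx):
    P=[(tx,-66,46),(tx,-34,46),(tx+110,-56,46),(tx+110,-66,46)]
    T=[(tx,-59,70),(tx,-41,70),(tx+26,-44,70),(tx+26,-56,70)]
    return [pose(np.array(q,float),x,y,A) for q in(P,T)]
for tx,col in((-6,(0,255,0)),):
    for c,im,(r0,r1,c0,c1) in(("top",st,(105,190,270,320)),("side",ss,(190,245,310,390))):
        cr=cv2.resize(im[r0:r1,c0:c1],None,fx=7,fy=7,interpolation=cv2.INTER_CUBIC);raw=cr.copy()
        for q in W(tx):
            u=(proj(c,q)-[c0,r0]+.5)*7
            cv2.polylines(cr,[np.round(u).astype(int)],True,col,1)
        o=np.hstack([raw,cr]) if c=="top" else np.vstack([raw,cr])
        cv2.imwrite(f"pics/w_{c}.png",o[:800]); print(o.shape)
E
```

```text
(595, 700, 3)
(770, 560, 3)
```

View pics/w_top.png

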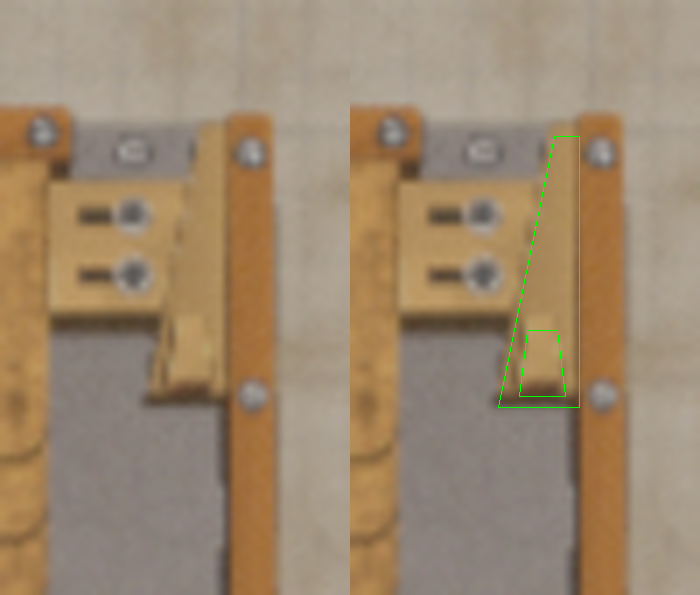

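View pics/w_side.png

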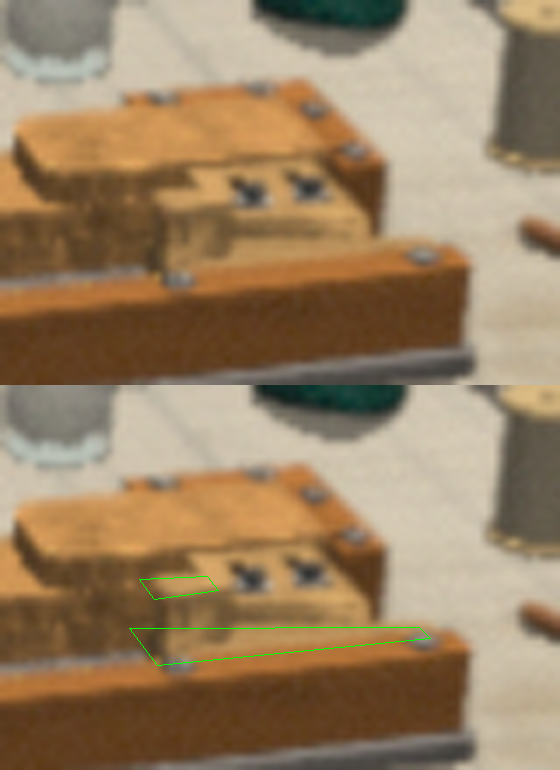

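The wedge lies flat (tab and tip match the model) about 5 mm further in than drawn, so roughly 82 mm travel. Some of the earlier push went into base friction. To make sure it is fast I'll give one more low push on the tail's +y shoulder with a single open finger, the other finger passing outside the rail.

Call:
move_arm([
  [0, 0.035, 0.007, 0, 0],
  [0, 0.075, 0.015, 0, 0],
  [0, 0.115, 0.025, 0.01, 0],
  [0, 0.152, 0.03, 0.03, 0],
  [0, 0.152, 0.03, 0.05, 0],
])

```text
t: 30.88
ee_pos: [640.5, -13.0, 119.5]
orientation: [3.141, 0.012, 0.017]
ft_force: [-0.5, 0.2, 0.8]
width: 70.0
```

Call:
move_arm([
  [0, 0, 0, 0, 0],
  [0, 0, 0, 0, 0],
])

```text
t: 31.05
ee_pos: [630.5, -11.8, 117.0]
orientation: [-3.141, -0.014, 0.005]
ft_force: [-0.8, -0.1, -0.5]
width: 83.2
```

```bash
python3 d.py 635 -15 31 0.009
```

```text
t 31.05 pos [630.5 -11.8 117. ] phi 0.0086 tilt 0.0034 F [-0.8 -0.1 -0.5] w 83.2
delta [0.0048 0.0032 0.086 ] roll -0.0004
```

Call:
move_arm([
  [0, 0.003, 0.003, 0, 0],
  [0, 0.003, 0.003, 0.02, 0],
  [0, 0.003, 0.003, 0.035, 0],
  [0, 0.003, 0.003, 0.045, 0],
  [0, 0.003, 0.003, 0.045, 0],
])

```text
t: 31.47
ee_pos: [632.9, -14.7, 73.1]
orientation: [-3.141, -0.014, 0.003]
ft_force: [-0.2, -0.6, -1.0]
width: 88.0
```

```bash
python3 - <<'E'
from h import *
im=get_image("side");cv2.imwrite("pics/s28.png",cv2.resize(im[150:280,250:390],None,fx=5,fy=4.6))
E
python3 d.py 635 -15 31 0.009
```

```text
t 31.52 pos [633.5 -14.7  74. ] phi 0.0089 tilt 0.0006 F [ 0.7  0.1 -0.2] w 88.0
delta [0.0015 0.0003 0.043 ] roll -0.0001
```

View pics/s28.png

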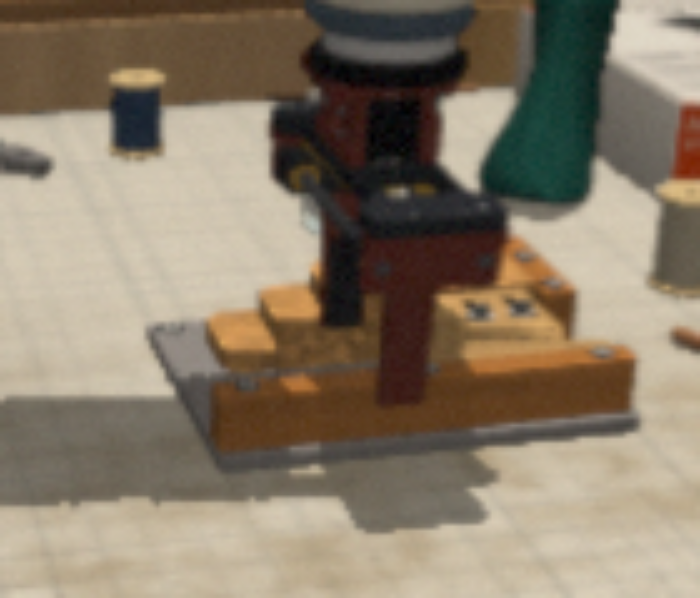

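One finger is outside the rail, the other inside behind the tail at about (345,320). Descending and then advancing.

Call:
move_arm([
  [0, 0, 0, 0.015, 0],
  [0, 0, 0, 0.03, 0],
  [0, 0, 0, 0.042, 0],
  [0, 0, 0, 0.042, 0],
  [0, 0, 0, 0.042, 0],
])

```text
t: 31.93
ee_pos: [633.3, -14.8, 31.1]
orientation: [-3.142, -0.014, 0.003]
ft_force: [-0.1, 0.5, 0.8]
width: 87.8
```

```bash
python3 d.py 654.5 -15 31 0.009
```

```text
t 31.93 pos [633.3 -14.8  31.1] phi 0.0088 tilt 0.0017 F [-0.1  0.5  0.8] w 87.8
delta [0.0212 0.0004 0.0001] roll -0.0002
```

Call:
move_arm([
  [0, 0.005, 0, 0, 0],
  [0, 0.01, 0, 0, 0],
  [0, 0.015, 0, 0, 0],
  [0, 0.017, 0, 0, 0],
  [0, 0.017, 0, 0, 0],
])

```text
t: 32.35
ee_pos: [652.1, -14.6, 32.2]
orientation: [3.142, 0.014, 0.002]
ft_force: [0.5, 1.2, 0.1]
width: 88.0
```

```bash
python3 d.py 654.5 -15 31 0.009
```

```text
t 32.35 pos [652.1 -14.6  32.2] phi 0.0088 tilt 0.0015 F [0.5 1.2 0.1] w 88.0
delta [0.0024 0.0004 0.0012] roll -0.0002
```

Call:
move_arm([
  [0, 0.002, 0, 0, 0],
  [0, 0.004, 0, 0, 0],
  [0, 0.004, 0, 0, 0],
])

```text
t: 32.6
ee_pos: [655.3, -14.6, 31.8]
orientation: [3.142, 0.014, 0.001]
ft_force: [0.1, 0.0, -1.0]
width: 87.7
```

Call:
move_arm([
  [0, 0.002, 0, 0, 0],
  [0, 0.003, 0, 0, 0],
  [0, 0.003, 0, 0, 0],
])

```text
t: 32.85
ee_pos: [658.1, -14.6, 31.8]
orientation: [3.142, 0.014, 0.0]
ft_force: [-0.2, 0.3, 0.3]
width: 87.7
```

```bash
python3 - <<'E'
from h import *
im=get_image("side");cv2.imwrite("pics/s29.png",cv2.resize(im[150:280,250:390],None,fx=5,fy=4.6))
E
python3 d.py 654.5 -15 31 0.009
```

```text
t 32.9 pos [658.  -14.6  31.7] phi 0.0088 tilt 0.0 F [-1.2 -0.  -0.4] w 88.1
delta [-0.0035  0.0004  0.0007] roll -0.0002
```

View pics/s29.png

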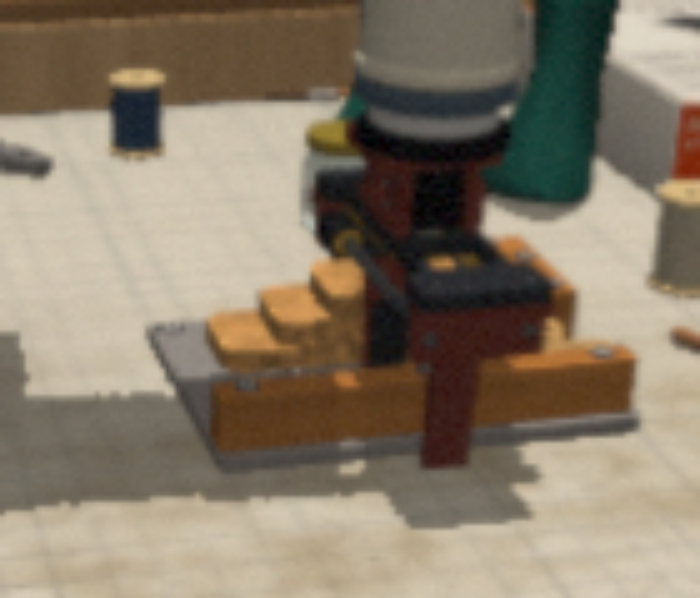

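Call:
move_arm([
  [0, 0, 0, -0.006, 0],
  [0, 0, 0, -0.006, 0],
  [0, 0.002, 0, -0.006, 0],
  [0, 0.002, 0, -0.006, 0],
])

```text
t: 33.23
ee_pos: [660.1, -14.5, 38.0]
orientation: [3.142, 0.014, 0.0]
ft_force: [0.4, -0.3, 0.9]
width: 87.9
```

Call:
move_arm([
  [0, 0.002, 0, 0, 0],
  [0, 0.003, 0, 0, 0],
  [0, 0.003, 0, 0, 0],
])

```text
t: 33.48
ee_pos: [660.7, -14.4, 37.3]
orientation: [-3.141, -0.015, 0.008]
ft_force: [-7.3, -0.2, 6.0]
width: 87.8
```

Contact at −7 N, but the lean suggests it is high on the finger. Looking.

```bash
python3 - <<'E'
from h import *
im=get_image("side");a=cv2.resize(im[170:260,300:390],None,fx=6,fy=6,interpolation=cv2.INTER_CUBIC);cv2.imwrite("pics/s30.png",a)
im=get_image("top");cv2.imwrite("pics/t30.png",cv2.resize(im[105:205,230:330],None,fx=5,fy=5,interpolation=cv2.INTER_CUBIC))
E
python3 d.py 654.5 -15 31 0.009
```

```text
t 33.58 pos [660.7 -14.4  37.3] phi 0.0095 tilt 0.0051 F [-8.6  0.   5.8] w 87.9
delta [-0.0061  0.0006  0.0064] roll 0.0005
```

View pics/s30.png

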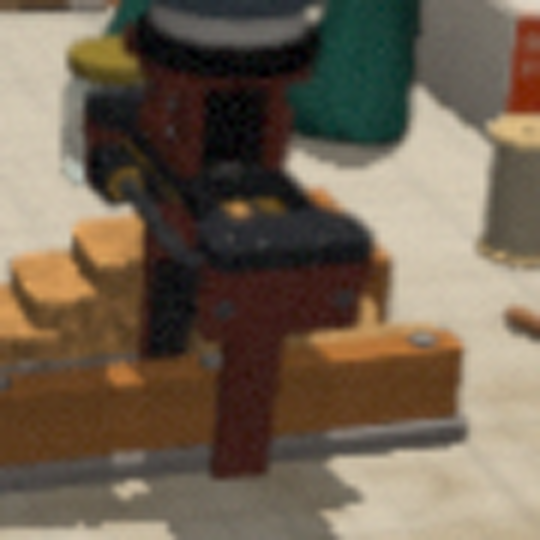

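View pics/t30.png

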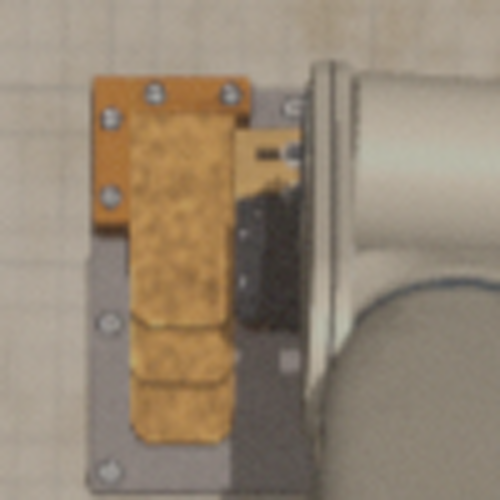

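Call:
move_arm([
  [0, 0.002, 0, 0, 0],
  [0, 0.003, 0, 0, 0],
  [0, 0.003, 0, 0, 0],
])

```text
t: 33.83
ee_pos: [661.1, -14.3, 36.9]
orientation: [-3.141, -0.016, 0.017]
ft_force: [-14.8, 0.5, 11.4]
width: 87.8
```

```bash
python3 d.py 654.5 -15 31 0.009
```

```text
t 33.83 pos [661.1 -14.3  36.9] phi 0.0103 tilt 0.0108 F [-14.8   0.5  11.4] w 87.8
delta [-0.0065  0.0007  0.006 ] roll 0.0013
```

```bash
python3 - <<'E'
from h import *
k=calibration("side");T=k['world_to_cam'];R=T[:3,:3];o=-R.T@T[:3,3]
def onplane(px,y):
    n=cv2.undistortPoints(np.array([[px]],float),k['intrinsics'],k['distortion'])[0,0]
    d=R.T@np.r_[n,1]; return o+d*(y-o[1])/d[1]
print('lug bottom',onplane((260+315/5,150+322/5),17.7))
print('lug top',onplane((260+330/5,150+235/5),17.7))
print('tip',onplane((260+150/5,150+458/5),17.7))
# s30 near finger: y = -14.6-44-6
for n,p in dict(tip=(240,475),brk_l=(200,335),brk_r=(355,330),brk_mid=(280,345),blk=(370,265)).items(): print(n,onplane((300+p[0]/6,170+p[1]/6),-66).round(1))
E
```

```text
lug bottom [638.64517225  17.7         84.33544045]
lug top [644.20605918  17.7        132.73044214]
tip [551.76641057  17.7         13.2070211 ]
tip [659.8 -66.   25.7]
brk_l [638.1 -66.   92.5]
brk_r [704.5 -66.   88.2]
brk_mid [672.5 -66.   84.6]
blk [708.2 -66.  117. ]
```

I had misread the lean because the rotation vector's sign was flipped. The tips lag and the yaw agrees, so this is a low push on the tail: 15 N and the wedge is barely moving. A little more, to about 19 N.

Call:
move_arm([
  [0, 0.002, 0, 0, 0],
  [0, 0.002, 0, 0, 0],
  [0, 0.002, 0, 0, 0],
])

```text
t: 34.08
ee_pos: [661.4, -14.1, 36.5]
orientation: [-3.141, -0.017, 0.022]
ft_force: [-19.3, 1.0, 12.7]
width: 87.8
```

```bash
python3 d.py 654.5 -15 31 0.009
```

```text
t 34.08 pos [661.4 -14.1  36.5] phi 0.0108 tilt 0.0142 F [-19.3   1.   12.7] w 87.8
delta [-0.0068  0.0008  0.0056] roll 0.0018
```

The wedge is rigid at 19 N. Backing straight off, then up and clear to inspect.

Call:
move_arm([
  [0, -0.01, 0, 0, 0],
  [0, -0.025, 0, 0, 0],
  [0, -0.035, 0, 0, 0],
  [0, -0.035, 0, -0.03, 0],
  [0, -0.035, 0, -0.06, 0],
])

```text
t: 34.5
ee_pos: [630.7, -14.8, 96.5]
orientation: [-3.141, -0.014, 0.007]
ft_force: [1.0, -0.2, -0.4]
width: 87.8
```

Call:
move_arm([
  [0, -0.01, 0, -0.03, 0],
  [0, -0.04, 0, -0.06, 0],
  [0, -0.08, 0.01, -0.08, 0],
  [0, -0.12, 0.03, -0.08, 0],
  [0, -0.16, 0.05, -0.08, 0],
])

```text
t: 34.92
ee_pos: [482.3, -61.6, 179.3]
orientation: [3.141, 0.016, 0.007]
ft_force: [0.4, -1.7, -1.0]
width: 87.9
```

Call:
move_arm([
  [0, -0.02, 0.03, 0, 0],
  [0, -0.02, 0.06, 0, 0],
  [0, -0.02, 0.06, 0, 0],
  [0, -0.02, 0.06, 0, 0],
])

```text
t: 35.25
ee_pos: [463.3, -122.9, 178.1]
orientation: [3.141, 0.009, 0.002]
ft_force: [0.3, -0.7, -0.1]
width: 87.7
```

```bash
python3 - <<'E'
from h import *
x,y,A=665.27,67.93,.00876
st=get_image("top");ss=get_image("side")
cv2.imwrite("pics/t31f.png",st)
def L(h,l,z): return [(h-l,6,z),(h-l,64,z),(h,64,z),(h,6,z)]
cv2.imwrite("pics/t31.png",cv2.resize(st[105:220,230:330],None,fx=5,fy=5,interpolation=cv2.INTER_CUBIC))
cv2.imwrite("pics/s31.png",cv2.resize(ss[175:255,280:390],None,fx=7,fy=7,interpolation=cv2.INTER_CUBIC))
for n in "wedge wedge_tail bar_face long_heel mid_heel short_heel".split():
    for c in("top","side"): print(n,c,[(round(d['conf'],2),np.round(d['location'])) for d in place_of(c,n)[:2]])
E
python3 d.py 500 -80 200 0.009
```

```text
wedge top [(0.88, array([725.,  19.,  11.]))]
wedge side [(0.78, array([724.,  15.,  14.]))]
wedge_tail top [(0.61, array([668.,  23.,  32.])), (0.2, array([759., 104.,  52.]))]
wedge_tail side [(0.74, array([760., 129.,  13.]))]
bar_face top [(0.6, array([724.,  75.,  55.])), (0.46, array([697., 104.,  38.]))]
bar_face side [(0.72, array([721.,  72.,  56.])), (0.69, array([671.,  64.,   1.]))]
long_heel top []
long_heel side [(0.52, array([ 304., -246.,    2.])), (0.29, array([693., 102.,  42.]))]
mid_heel top []
mid_heel side [(0.59, array([758., 105.,  47.]))]
short_heel top [(0.84, array([760., 105.,  51.]))]
short_heel side [(0.61, array([757., 105.,  49.]))]
t 35.95 pos [ 463.2 -121.6  177.7] phi 0.009 tilt 0.0 F [ 0.1 -0.6  1.7] w 87.7
delta [ 0.0372 -0.0412 -0.0223] roll -0.0
```

View pics/t31.png

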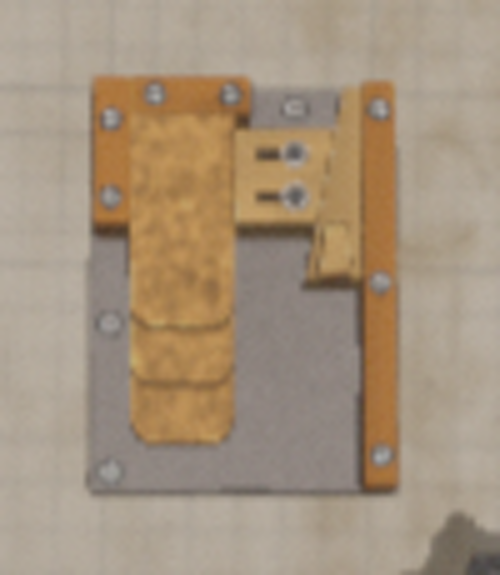

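View pics/s31.png

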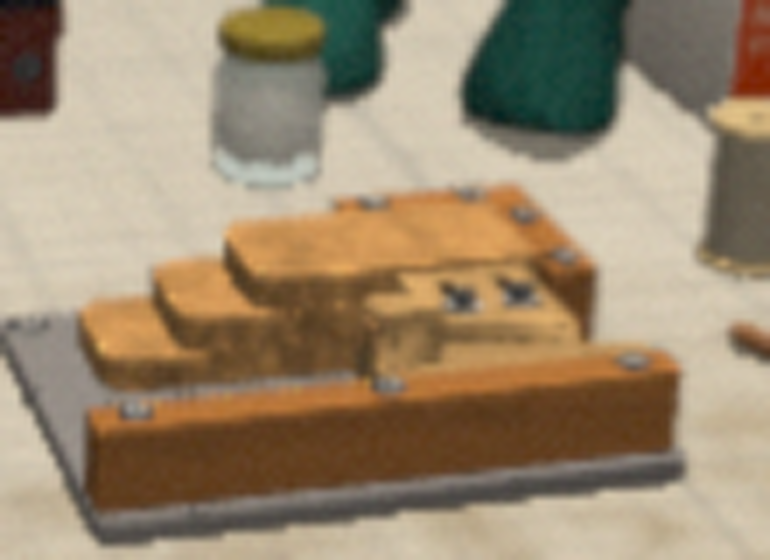

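View pics/t31f.png

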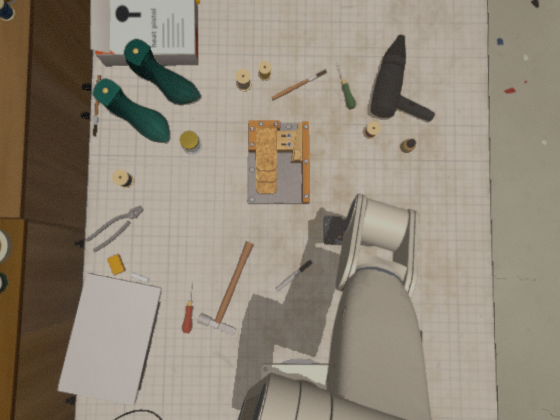

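The layers are flush at heel and side with even 30 mm toe steps, the bar is tight on the stack, and the wedge is flat and home. Nothing else has moved and the arm is clear. Handing in.

```bash
python3 - <<'E'
from workcell import *
print(close_job())
E
```

```text
the job is handed in; nothing more can be done
None
```

I laid the three layers in the jig in order (long, middle, short). Each was pushed into the corner until both fences were felt, 12–14 N along x and 7–11 N along y. I then drove the wedge in, backed the arm clear and handed the job in at about 36 s. No verdict is reported.

**Wedge:** I gripped the thumb tab and pushed until the wedge had gone about 82 mm. The pads began to slip on the tab at about 23 N. I let go, then pushed low on the tail with one finger up to 19 N, and the wedge barely moved.

**Last checks:**
- **Layers:** the final pictures show the stack flush against both fences, with even 30 mm steps at the toe ends.
- **Bar and wedge:** the bar touches the stack, moved about 10–14 mm by the network estimates, which are only good to about 4 mm. An overlay taken before the last push showed the wedge flat. In the final pictures it still looks flat and lies along the rail.
- **Bystanders:** none looks to have moved in the final picture, though part of that view is hidden by the arm.

**Disagreements and gaps:**
- The first two ways I lined up to push the tail were dropped before touching it. I had misread the shape of the gripper and feared it would hit the tab or push too high.
- My fitted jig position and the network's differed by 3–5 mm along x. I relied on feeling the fences instead.
- The networks did not find the long layer's heel in the final pictures, and only one camera found the middle one's.
- I could not measure the bar's exact value or the force the wedge holds on it. I infer those only from the hard stop and the pictures.

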